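# Put the shelf's tap block back into service

## Robot

A 7-joint arm with a two-finger parallel gripper is mounted at the origin on the work surface. World frame = base frame: x ahead of the robot, y to its left, z up, the work surface at z = 0. Lengths are in m, angles in rad, forces in N, time in s.
With the tool pointing down it reaches from about 0.425 to 0.875 m from the base axis. Payload 9.9 kg.
Tool frame: the origin (TCP) lies midway between the tips of the shut fingers; the grasp point (between the pads) lies 19 mm behind it; z points along the fingers, y is the direction in which the jaws open and shut (so a half turn about z gives the same grasp; the last joint's range is limited). The gripper opens to 85 mm and grips with 20 to 120 N. Pads are 22 mm wide; open, the fingers measure 114 mm over their backs; the gripper's body (76 mm by 85 mm) begins 54 mm behind the grasp point. The pads swing forward as they close: fully open they stand 13 mm farther back than shut.
Start: joints at [-1.335, 0.576, 0.025, 1.437, -0.015, 1.129, -0.057], TCP at [0.212, 0.641, 0.231] pointing down, gripper open.
Joint ranges: [-2.76, 2.76], [-0.34, 2.15], [-1.52, 1.57], [0.19, 2.46], [-1.09, 4.23], [0.17, 1.99], [-2.82, 2.82]. Speed limits (rad/s): [2.22, 2.22, 3.01, 3.01, 3.14, 3.14, 3.14].

## Interface

Orientations are given as a unit quaternion [x, y, z, w].
In Python, from bench import ctrl gives the robot as it stands. The module is installed in compiled form; this text tells all that it offers.
- The arm moves only by the tool play_rows, never from a script. Its argument "rows" is a list of rows, each a list of 5 numbers: the finger opening in mm, from 0 to 85.4, then the shift along the world's x, y, z in units of 0.4 m (1.0 is 0.4 m), then the turn about the world's z in units of 45 degrees (1.0 is 45 degrees). In form: [[grip, x, y, z, twist], ...]. A call has 1 to 20 rows; each row shifts and turns the commanded pose from where the row before left it; what a row does not reach is not made up. A row lasts 1/12 s, in which the tool goes at most 41.7 mm and 7.16 degrees, less where a joint would pass 70% of its speed; a pose out of reach is approached as far as the arm can. A call with a number of a shift or a turn outside -1 to 1 is refused whole. A call with a gripper value outside its range is refused whole. The fingers move at their own pace and stop on an object; "squeeze" is the grip in N (left out, the last holds). Time passes only in rows, so rows that do not move let the fingers close. It gives the time, the measured TCP pose, the force and the opening at its end, in the units of the state.
- ctrl.read_state(): the state, without advancing time (a new reading comes with each control period).
- ctrl.camera(name): name is "scene" or "top" or "wrist"; returns a dict with "frame" (400x640x3 uint8, red, green, blue), "vertical_fov" (degrees; the focal length in pixels is half the picture's height over the tangent of half this angle, whatever the lens; pixels are square), "cx", "cy" (the principal point, pixels), "world_from_camera" (4x4, takes a point from camera to world coordinates); the wrist camera has in their place "hand_eye" (4x4, takes a point from camera to tool coordinates, whose origin is the TCP and whose axes are the flange's). Camera axes: x right, y down, z forward; pixel columns grow to the right and rows downward; lengths in m; the calibration is good to about 2 mm. A picture is of the moment at which its call begins: read the wrist's pose just before it. There is no depth.
- ctrl.finish_job(): hands the job in, once; it reports no verdict.
The state is a dict: "clock": time; "qpos": joint angles; "qvel": joint speeds; "joint_torque": joint torques, N m; "tool_pos": TCP position; "tool_rot": TCP orientation; "force": force on the tool from outside, world axes, zero at the start; "moment": the same for the moment, N m; "grip_width": opening from 0.0 (shut) to 1.0 (fully open).
Only numpy, scipy, OpenCV 4.12 (cv2) and the standard library are available. Lean on these libraries where they do the work, as an engineer would, in place of code of your own. Each camera call takes 0.05 s, during which the arm holds its last target.

## Task

The tap handles have been washed: push every handle that is there fully home on a free stem of the tap block, its slot over the stem's key (any handle fits any stem), and lift every jigger from the steel drying rail over the end stops to hang on the brass service rail, without letting one drop to the shelf. When all of them are in place, swing the sprung lever of the tally counter to its stop and let it spring back. Leave the decanter and the tumbler where they stand.

Things in the scene. Friction and masses are not known exactly. Their poses are not given: they have to be found in the camera images.
- tapblock: Dark steel block with a brass foot line, 110 (x) x 290 (y) x 70 mm high, fixed. Origin at the centre of its underside. Three keyed stems stand on its top, at y = -90, 0 and +90 mm in its frame.
- stem1: Keyed stem 1, fixed: upright steel post 24 mm across, 36 mm high (top 10 mm tapered to 14 mm), with a brass key rib on its +x side, 23 mm high, 8 mm wide (4 mm in its top 5 mm), reaching 20 mm from the axis. Origin on the axis, on the block top (70 mm above the shelf). Each key points its own way, up to 0.6 rad off the block's +x.
- stem2: Keyed stem 2, fixed: upright steel post 24 mm across, 36 mm high (top 10 mm tapered to 14 mm), with a brass key rib on its +x side, 23 mm high, 8 mm wide (4 mm in its top 5 mm), reaching 20 mm from the axis. Origin on the axis, on the block top (70 mm above the shelf). Each key points its own way, up to 0.6 rad off the block's +x.
- stem3: Keyed stem 3, fixed: upright steel post 24 mm across, 36 mm high (top 10 mm tapered to 14 mm), with a brass key rib on its +x side, 23 mm high, 8 mm wide (4 mm in its top 5 mm), reaching 20 mm from the axis. Origin on the axis, on the block top (70 mm above the shelf). Each key points its own way, up to 0.6 rad off the block's +x.
- handle1: Loose upright tap handle 1 (may be absent), 150 g. Black skirt 54 mm square; steel roof top at 44 mm; on it a walnut grip bar 60 (x) x 14 (y) mm, up to 76 mm, brass at its +x end. Bore from below 27 mm square, 38 mm deep; slot 12 mm wide, 38 mm high through the +x side for the key. Home: origin (centre of underside) at the stem's, +x along its +x; not lined up it sits 23 mm high on the key.
- handle2: Loose upright tap handle 2 (may be absent), 150 g. Black skirt 54 mm square; steel roof top at 44 mm; on it a walnut grip bar 60 (x) x 14 (y) mm, up to 76 mm, brass at its +x end. Bore from below 27 mm square, 38 mm deep; slot 12 mm wide, 38 mm high through the +x side for the key. Home: origin (centre of underside) at the stem's, +x along its +x; not lined up it sits 23 mm high on the key.
- handle3: Loose upright tap handle 3 (may be absent), 150 g. Black skirt 54 mm square; steel roof top at 44 mm; on it a walnut grip bar 60 (x) x 14 (y) mm, up to 76 mm, brass at its +x end. Bore from below 27 mm square, 38 mm deep; slot 12 mm wide, 38 mm high through the +x side for the key. Home: origin (centre of underside) at the stem's, +x along its +x; not lined up it sits 23 mm high on the key.
- rack: Fixed rack, base 80 (x) x 390 (y) x 12 mm. Two bars in line along y, 8 mm thick, 14 mm high, tops 190 mm above the shelf: steel drying rail y = +18 to +180 mm, brass service rail -180 to -18 mm. At each bar end (|y| = 21, 177 mm) a stop 6 mm (y) x 10 mm (x) stands 20 mm above the bar top, and a post below. Origin: centre of underside.
- service_rail (a point): Middle of the brass service rail's top face; axes as the rack's. The clear length between the stops is 150 mm (75 mm either way along y).
- drying_rail (a point): Middle of the steel drying rail's top face; axes as the rack's; clear length as the other's.
- jigger1: Steel jigger 1 (may be absent), 180 g, hung on the drying rail by a saddle 26 (x) x 30 (y) x 8 mm with two 60 mm legs, 14 mm clear between. Grip plate on it 10 (x) x 34 (y) mm, 8 to 44 mm above the origin. Cup 40 mm across on the +x leg, 31 mm out, down to -88 mm; balanced. Origin: saddle underside, on the bar top; axes as the rack's. Raised 25 mm it passes a stop, 65 mm clears the rack.
- jigger2: Steel jigger 2 (may be absent), 180 g, hung on the drying rail by a saddle 26 (x) x 30 (y) x 8 mm with two 60 mm legs, 14 mm clear between. Grip plate on it 10 (x) x 34 (y) mm, 8 to 44 mm above the origin. Cup 40 mm across on the +x leg, 31 mm out, down to -88 mm; balanced. Origin: saddle underside, on the bar top; axes as the rack's. Raised 25 mm it passes a stop, 65 mm clears the rack.
- jigger3: Steel jigger 3 (may be absent), 180 g, hung on the drying rail by a saddle 26 (x) x 30 (y) x 8 mm with two 60 mm legs, 14 mm clear between. Grip plate on it 10 (x) x 34 (y) mm, 8 to 44 mm above the origin. Cup 40 mm across on the +x leg, 31 mm out, down to -88 mm; balanced. Origin: saddle underside, on the bar top; axes as the rack's. Raised 25 mm it passes a stop, 65 mm clears the rack.
- counter: Fixed grey tally counter box, 80 (x) x 90 (y) x 60 mm high, with a lever on top. Origin: centre of its underside.
- counter_hinge (a point): Point on the upright hinge axis of the lever, 67 mm above the shelf.
- tally_grip (a point): Middle of the free part of the red upright pin at the end of the lever, 75 mm from the hinge axis; the pin is 16 mm across and stands from 63 to 103 mm above the shelf; this point is at 85 mm and moves with the lever. The steel arm below is 12 mm wide, its top 71 mm above the shelf.
- tally (a joint): Angle of the lever: 0 at rest, 1.0 rad at its stop, growing counter-clockwise seen from above. At rest the lever points to the counter's -x, 0.5 rad towards its +y; at the stop as far towards its -y. A spring takes it back: about 1.6 N at the pin at rest and 3.6 N at the stop.
- decanter: Bystander: loose glass decanter, up to 96 mm across, 180 mm tall. Origin: centre of its underside.
- tumbler: Bystander: loose glass tumbler, 80 mm across, 85 mm tall. Origin: centre of its underside.

How it is judged:
On the way, in this order (a step that is already met when the one before it is completed fails the run):
1. every handle is home on a stem and every jigger hangs on the service rail (((horizontal distance between handle1 and stem1 below 0.005 m and z of handle1 in the frame of stem1 between -0.005 and 0.005 m and angle between the x axis of handle1 and the x axis of stem1, either way round below 0.25 rad and angle between handle1's own z axis and vertical below 0.1 rad) or (horizontal distance between handle1 and stem2 below 0.005 m and z of handle1 in the frame of stem2 between -0.005 and 0.005 m and angle between the x axis of handle1 and the x axis of stem2, either way round below 0.25 rad and angle between handle1's own z axis and vertical below 0.1 rad) or (horizontal distance between handle1 and stem3 below 0.005 m and z of handle1 in the frame of stem3 between -0.005 and 0.005 m and angle between the x axis of handle1 and the x axis of stem3, either way round below 0.25 rad and angle between handle1's own z axis and vertical below 0.1 rad)) and ((horizontal distance between handle2 and stem1 below 0.005 m and z of handle2 in the frame of stem1 between -0.005 and 0.005 m and angle between the x axis of handle2 and the x axis of stem1, either way round below 0.25 rad and angle between handle2's own z axis and vertical below 0.1 rad) or (horizontal distance between handle2 and stem2 below 0.005 m and z of handle2 in the frame of stem2 between -0.005 and 0.005 m and angle between the x axis of handle2 and the x axis of stem2, either way round below 0.25 rad and angle between handle2's own z axis and vertical below 0.1 rad) or (horizontal distance between handle2 and stem3 below 0.005 m and z of handle2 in the frame of stem3 between -0.005 and 0.005 m and angle between the x axis of handle2 and the x axis of stem3, either way round below 0.25 rad and angle between handle2's own z axis and vertical below 0.1 rad)) and ((horizontal distance between handle3 and stem1 below 0.005 m and z of handle3 in the frame of stem1 between -0.005 and 0.005 m and angle between the x axis of handle3 and the x axis of stem1, either way round below 0.25 rad and angle between handle3's own z axis and vertical below 0.1 rad) or (horizontal distance between handle3 and stem2 below 0.005 m and z of handle3 in the frame of stem2 between -0.005 and 0.005 m and angle between the x axis of handle3 and the x axis of stem2, either way round below 0.25 rad and angle between handle3's own z axis and vertical below 0.1 rad) or (horizontal distance between handle3 and stem3 below 0.005 m and z of handle3 in the frame of stem3 between -0.005 and 0.005 m and angle between the x axis of handle3 and the x axis of stem3, either way round below 0.25 rad and angle between handle3's own z axis and vertical below 0.1 rad)) and x of jigger1 in the frame of service_rail between -0.009 and 0.009 m and y of jigger1 in the frame of service_rail between -0.074 and 0.074 m and z of jigger1 in the frame of service_rail between -0.008 and 0.008 m and angle between each of jigger1, jigger2, jigger3's own z axis and vertical below 0.3 rad and linear speed of each of jigger1, jigger2, jigger3 below 0.04 m/s and x of jigger2 in the frame of service_rail between -0.009 and 0.009 m and y of jigger2 in the frame of service_rail between -0.074 and 0.074 m and z of jigger2 in the frame of service_rail between -0.008 and 0.008 m and x of jigger3 in the frame of service_rail between -0.009 and 0.009 m and y of jigger3 in the frame of service_rail between -0.074 and 0.074 m and z of jigger3 in the frame of service_rail between -0.008 and 0.008 m and value of joint tally below 0.3 rad), for 0.3 s.
2. the tally lever is swung to its stop (value of joint tally above 0.93 rad), for 0.05 s.
3. the tally lever has sprung back (value of joint tally below 0.1 rad), for 0.2 s.
At the end, for the whole second after the job is handed in: Every handle sits on a stem (5 mm across and in height, key within 0.25 rad), every jigger hangs at rest on the brass rail between its stops (8 mm in height, 9 mm across, tilt under 0.3 rad), the lever is within 0.1 rad of rest (((horizontal distance between handle1 and stem1 below 0.005 m and z of handle1 in the frame of stem1 between -0.005 and 0.005 m and angle between the x axis of handle1 and the x axis of stem1, either way round below 0.25 rad and angle between handle1's own z axis and vertical below 0.1 rad) or (horizontal distance between handle1 and stem2 below 0.005 m and z of handle1 in the frame of stem2 between -0.005 and 0.005 m and angle between the x axis of handle1 and the x axis of stem2, either way round below 0.25 rad and angle between handle1's own z axis and vertical below 0.1 rad) or (horizontal distance between handle1 and stem3 below 0.005 m and z of handle1 in the frame of stem3 between -0.005 and 0.005 m and angle between the x axis of handle1 and the x axis of stem3, either way round below 0.25 rad and angle between handle1's own z axis and vertical below 0.1 rad)) and ((horizontal distance between handle2 and stem1 below 0.005 m and z of handle2 in the frame of stem1 between -0.005 and 0.005 m and angle between the x axis of handle2 and the x axis of stem1, either way round below 0.25 rad and angle between handle2's own z axis and vertical below 0.1 rad) or (horizontal distance between handle2 and stem2 below 0.005 m and z of handle2 in the frame of stem2 between -0.005 and 0.005 m and angle between the x axis of handle2 and the x axis of stem2, either way round below 0.25 rad and angle between handle2's own z axis and vertical below 0.1 rad) or (horizontal distance between handle2 and stem3 below 0.005 m and z of handle2 in the frame of stem3 between -0.005 and 0.005 m and angle between the x axis of handle2 and the x axis of stem3, either way round below 0.25 rad and angle between handle2's own z axis and vertical below 0.1 rad)) and ((horizontal distance between handle3 and stem1 below 0.005 m and z of handle3 in the frame of stem1 between -0.005 and 0.005 m and angle between the x axis of handle3 and the x axis of stem1, either way round below 0.25 rad and angle between handle3's own z axis and vertical below 0.1 rad) or (horizontal distance between handle3 and stem2 below 0.005 m and z of handle3 in the frame of stem2 between -0.005 and 0.005 m and angle between the x axis of handle3 and the x axis of stem2, either way round below 0.25 rad and angle between handle3's own z axis and vertical below 0.1 rad) or (horizontal distance between handle3 and stem3 below 0.005 m and z of handle3 in the frame of stem3 between -0.005 and 0.005 m and angle between the x axis of handle3 and the x axis of stem3, either way round below 0.25 rad and angle between handle3's own z axis and vertical below 0.1 rad)) and x of jigger1 in the frame of service_rail between -0.009 and 0.009 m and y of jigger1 in the frame of service_rail between -0.074 and 0.074 m and z of jigger1 in the frame of service_rail between -0.008 and 0.008 m and angle between each of jigger1, jigger2, jigger3's own z axis and vertical below 0.3 rad and linear speed of each of jigger1, jigger2, jigger3 below 0.04 m/s and x of jigger2 in the frame of service_rail between -0.009 and 0.009 m and y of jigger2 in the frame of service_rail between -0.074 and 0.074 m and z of jigger2 in the frame of service_rail between -0.008 and 0.008 m and x of jigger3 in the frame of service_rail between -0.009 and 0.009 m and y of jigger3 in the frame of service_rail between -0.074 and 0.074 m and z of jigger3 in the frame of service_rail between -0.008 and 0.008 m and value of joint tally below 0.1 rad); the robot touches nothing.
It fails at once if a jigger drops off the rails (more than 70 mm below the bars' tops) (height (world z) of any of jigger1, jigger2, jigger3 below 0.12 m).
It fails at once if the decanter or the tumbler is pushed more than 30 mm or tipped (distance of any of decanter, tumbler from where it was at the start of the episode above 0.03 m or angle between any of decanter, tumbler's own z axis and vertical above 0.35 rad).
Of handle1, handle2, handle3 only 2 to 3 are there at a start; the rules pass over those that are not, and their reading is None.
Of jigger1, jigger2, jigger3 only 2 to 3 are there at a start; the rules pass over those that are not, and their reading is None.
At some moment in a run one of handle1, handle2, handle3 may be knocked a few centimetres aside while the robot is not near it.
It also fails if it takes over 210 s, if anything falls off the work surface, if the arm or the gripper's body presses on something with over 40 N, if the wrist force passes 120 N, or if a joint passes its speed limit or range.

## Working session

There is one attempt and no reset: what is moved stays moved. The work goes in short steps, Python scripts to look and compute and a tool call to move; the robot and the scene stay as the last step left them, time stands still between calls to the robot, and variables do not carry over. Pictures are saved under pics/ and viewed, and the job is handed in when it is done.

Besides the shell and the picture viewer there is one more tool, called after ">>>" as name(argument=value, ...) on one line, values as JSON. play_rows: Moves the arm, as the interface text tells. Its arguments: {"type":"object","properties":{"rows":{"type":"array","items":{"type":"array","items":{"type":"number"}}},"squeeze":{"type":"number"}},"required":["rows"]}

```bash
ls; mkdir -p pics; cat > h.py <<'E'
import numpy as np, cv2, json
from bench import ctrl
from scipy.spatial.transform import Rotation as R
def snap(name,fn):
    st=ctrl.read_state(); c=ctrl.camera(name)
    cv2.imwrite(f'pics/{fn}.png',cv2.cvtColor(c['frame'],cv2.COLOR_RGB2BGR))
    f=200/np.tan(np.radians(c['vertical_fov'])/2)
    if 'hand_eye' in c:
        T=np.eye(4);T[:3,:3]=R.from_quat(st['tool_rot']).as_matrix();T[:3,3]=st['tool_pos']
        M=T@np.array(c['hand_eye'])
    else: M=np.array(c['world_from_camera'])
    d=dict(f=float(f),cx=float(c['cx']),cy=float(c['cy']),M=M.tolist())
    json.dump(d,open(f'pics/{fn}.json','w'))
    return c['frame'],d
def load(fn): return json.load(open(f'pics/{fn}.json'))
def ray(d,u,v):
    M=np.array(d['M']); r=M[:3,:3]@np.array([(u-d['cx'])/d['f'],(v-d['cy'])/d['f'],1.0]); return M[:3,3],r/np.linalg.norm(r)
def onz(d,u,v,z):
    o,r=ray(d,u,v); return o+r*(z-o[2])/r[2]
def proj(d,p):
    M=np.linalg.inv(np.array(d['M'])); q=M[:3,:3]@np.asarray(p,float)+M[:3,3]
    return d['cx']+d['f']*q[0]/q[2], d['cy']+d['f']*q[1]/q[2]
def tri(obs):
    A=np.zeros((3,3));b=np.zeros(3)
    for d,u,v in obs:
        o,r=ray(d,u,v);P=np.eye(3)-np.outer(r,r);A+=P;b+=P@o
    return np.linalg.solve(A,b)
def st():
    s=ctrl.read_state(); print('t',round(s['clock'],2),'pos',np.round(s['tool_pos'],4),'yaw',np.round(R.from_quat(s['tool_rot']).as_euler('ZYX'),3),'F',np.round(s['force'],1),'g',round(s['grip_width'],3),'q',np.round(s['qpos'],2)); return s
E
python3 - <<'E'
from h import *
st()
for n in ['scene','top','wrist']:
    f,d=snap(n,n+'0'); print(n,d['f'],d['cx'],d['cy'],np.round(d['M'],3).tolist())
E
```

```text
pics
t 0.0 pos [0.212  0.6404 0.2304] yaw [ 2.822  0.    -3.14 ] F [-0.2  0.   0.6] g 1.0 q [-1.33  0.58  0.02  1.44 -0.02  1.13 -0.06]
scene 485.2799444928911 319.68291009714267 202.1856859942324 [[0.468, 0.701, -0.538, 1.25], [0.884, -0.364, 0.295, -0.323], [0.011, -0.614, -0.789, 1.082], [0.0, 0.0, 0.0, 1.0]]
top 418.7374421070889 315.3448672668715 200.75025092281396 [[-0.022, -0.991, 0.132, 0.496], [-1.0, 0.024, 0.016, 0.039], [-0.019, -0.131, -0.991, 1.144], [0.0, 0.0, 0.0, 1.0]]
wrist 295.03365085408774 319.05973929249484 204.0515202708232 [[0.315, 0.898, 0.309, 0.132], [0.949, -0.297, -0.105, 0.667], [-0.003, 0.326, -0.945, 0.373], [0.0, 0.0, 0.0, 1.0]]
```

View pics/scene0.png

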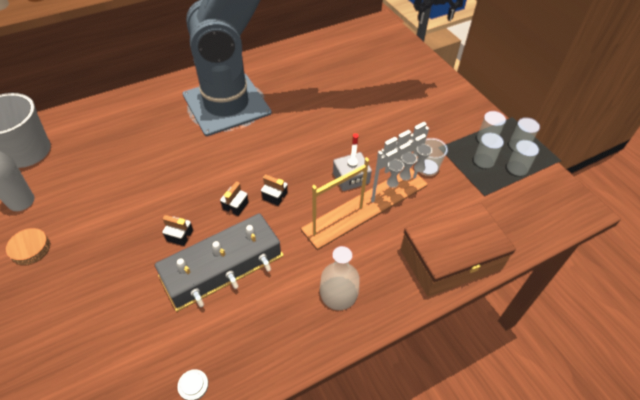

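View pics/top0.png

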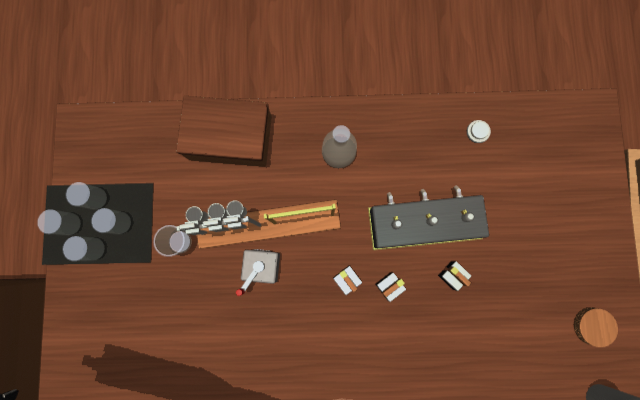

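View pics/wrist0.png

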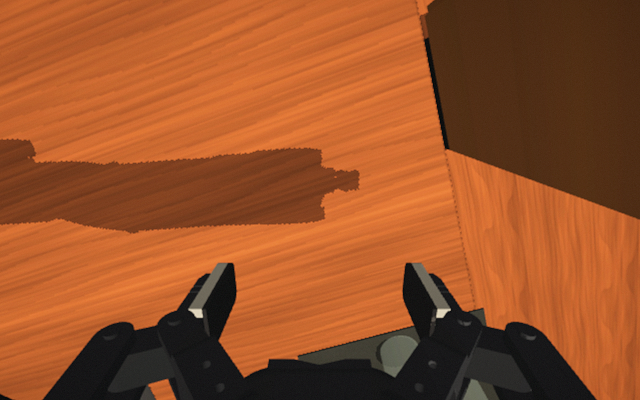

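```bash
python3 - <<'E'
import cv2
t=cv2.imread('pics/top0.png'); s=cv2.imread('pics/scene0.png')
cv2.imwrite('pics/topA.png',cv2.resize(t[180:300,320:500],None,fx=4.4,fy=4.4,interpolation=cv2.INTER_CUBIC))
cv2.imwrite('pics/topB.png',cv2.resize(t[180:300,150:350],None,fx=4,fy=4,interpolation=cv2.INTER_CUBIC))
cv2.imwrite('pics/sceneA.png',cv2.resize(s[160:310,150:300],None,fx=4,fy=4,interpolation=cv2.INTER_CUBIC))
cv2.imwrite('pics/sceneB.png',cv2.resize(s[110:250,290:470],None,fx=4,fy=4,interpolation=cv2.INTER_CUBIC))
E
```

```text
(no output)
```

View pics/topA.png

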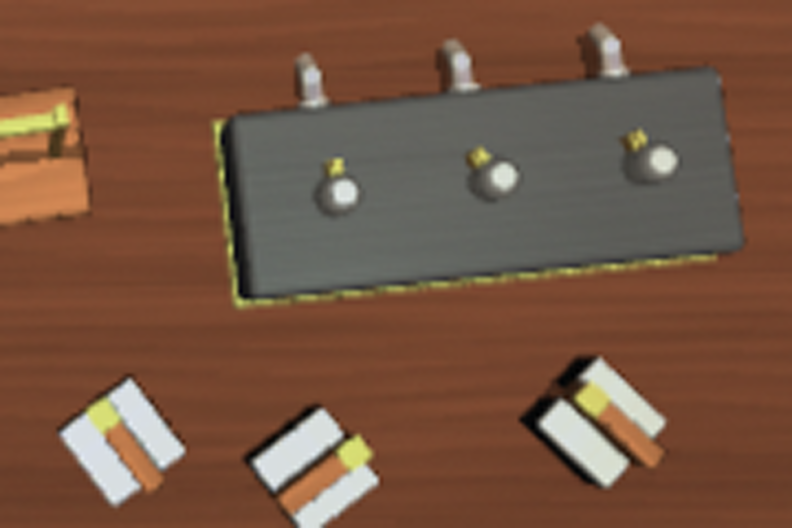

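View pics/topB.png

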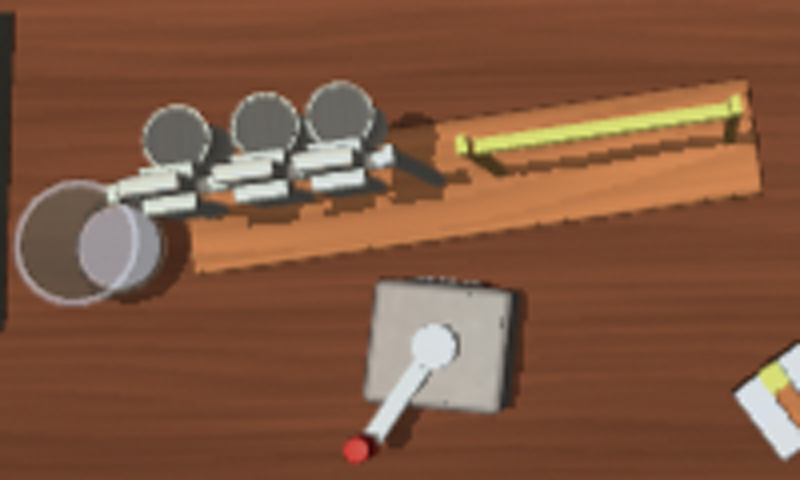

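View pics/sceneA.png

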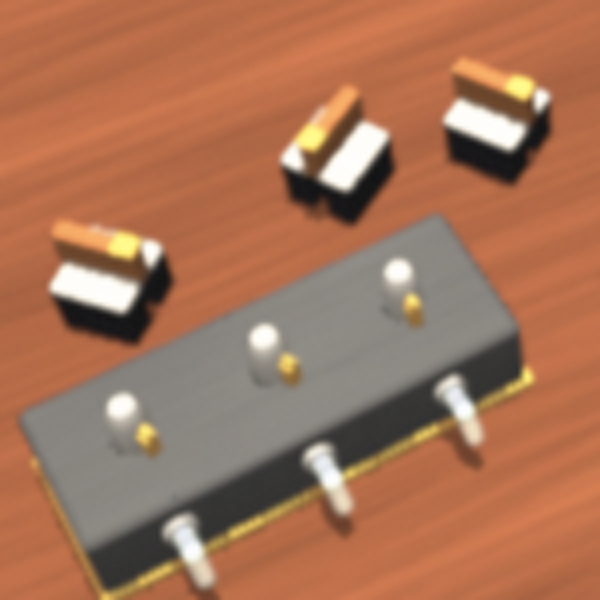

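View pics/sceneB.png

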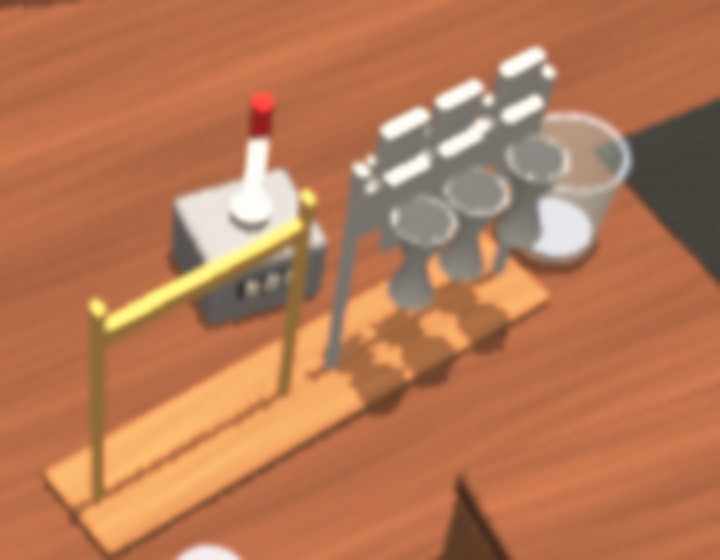

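```bash
python3 - <<'E'
from h import *
T=load('top0');S=load('scene0')
A=lambda u,v:(T,320+u/4.4,180+v/4.4)
B=lambda u,v:(T,150+u/4,180+v/4)
SA=lambda u,v:(S,150+u/4,160+v/4)
SB=lambda u,v:(S,290+u/4,110+v/4)
p=lambda n,q:print(n,np.round(q,4))
for n,a,b in [('stemA',(343,192),(398,272)),('stemB',(502,178),(264,337)),('stemC',(661,160),(122,406)),]:
    p(n,tri([A(*a),SA(*b)])); p(n+' z106',onz(*A(*a),.106))
for n,a,b in [('key A',(335,165),(413,297)),('B',(479,156),(290,358)),('C',(635,139),(149,430))]:
    p(n,tri([A(*a),SA(*b)])); p(n,onz(*A(*a),.093))
# handle bars top z 0.076: brass end center and walnut far end
for n,b,w in [('hA',(103,414),(150,490)),('hB',(354,452),(283,505)),('hC',(594,399),(655,460))]:
    b_=onz(*A(*b),.076);w_=onz(*A(*w),.076); p(n+' brass',b_);p(n+' walnut',w_);p('ang',np.arctan2(*(b_-w_)[[1,0]]))
p('brass rail stops',tri([B(463,141),SB(97,310)]));p('b2',tri([B(737,100),SB(308,198)]))
for u,v in [(463,141),(737,100)]: p('stop z.21',onz(*B(u,v),.21))
for n,a,b in [('j1',(325,158),(405,122)),('j2',(248,167),(460,94)),('j3',(150,182),(523,60))]:
    p(n,tri([B(*a),SB(*b)])); p(n,onz(*B(*a),.234))
p('pin',tri([B(357,448),SB(262,100)]));p('pin',onz(*B(357,448),.103))
p('hinge',onz(*B(435,345),.071))
p('tumbler',onz(*B(120,247),0.0))
p('decanter',onz(T,341,134,.18))
E
```

```text
stemA [ 0.5723 -0.1478  0.1022]
stemA z106 [ 0.5716 -0.148   0.106 ]
stemB [ 0.5783 -0.2373  0.1013]
stemB z106 [ 0.5774 -0.2373  0.106 ]
stemC [ 0.5861 -0.327   0.1024]
stemC z106 [ 0.5854 -0.3268  0.106 ]
key A [ 0.5883 -0.1454  0.0943]
key A [ 0.5881 -0.1465  0.093 ]
B [ 0.592  -0.2279  0.0904]
B [ 0.5912 -0.2285  0.093 ]
C [ 0.5996 -0.3181  0.0885]
C [ 0.5989 -0.3175  0.093 ]
hA brass [ 0.4502 -0.0108  0.076 ]
hA walnut [ 0.4071 -0.0361  0.076 ]
ang 0.5316
hB brass [ 0.4259 -0.1525  0.076 ]
hB walnut [ 0.3973 -0.111   0.076 ]
ang -0.9665
hC brass [ 0.4527 -0.2899  0.076 ]
hC walnut [ 0.4179 -0.322   0.076 ]
ang 0.7451
brass rail stops [0.5754 0.1067 0.1462]
b2 [0.6314 0.0634 0.305 ]
stop z.21 [0.5898 0.1655 0.21  ]
stop z.21 [0.6092 0.0112 0.21  ]
j1 [0.5807 0.2398 0.2327]
j1 [0.5798 0.2379 0.234 ]
j2 [0.5769 0.2822 0.2342]
j2 [0.5759 0.2802 0.234 ]
j3 [0.5697 0.3356 0.2341]
j3 [0.5689 0.3339 0.234 ]
pin [0.4141 0.2468 0.1043]
pin [0.4136 0.2462 0.103 ]
hinge [0.4742 0.203  0.071 ]
tumbler [0.5437 0.4297 0.    ]
decanter [ 0.7819 -0.0104  0.18  ]
```

>>> play_rows(rows=[[85,0.02,-0.05,0.05,-0.12],[85,0.052,-0.083,0.03,-0.12],[85,0.052,-0.083,0.03,-0.12],[85,0.052,-0.083,0.028,-0.12],[85,0.052,-0.083,0.028,-0.12],[85,0.052,-0.083,0.028,-0.12],[85,0.052,-0.083,0.028,-0.12],[85,0.052,-0.083,0.028,-0.12],[85,0.052,-0.083,0.028,-0.12],[85,0.052,-0.083,0.028,-0.12],[85,0.052,-0.083,0.028,-0.12],[85,0.04,-0.06,0,-0.12],[85,0,0,0,0]])

```text
clock: 1.23
tool_pos: [0.4477, 0.2583, 0.366]
tool_rot: [0.669, 0.743, 0.001, 0.002]
force: [-0.1, -0.4, -0.3]
grip_width: 0.995
```

```bash
python3 - <<'E'
from h import *
st();snap('wrist','w1');st()
E
```

```text
t 1.23 pos [0.4477 0.2583 0.366 ] yaw [1.676e+00 2.000e-03 3.139e+00] F [-0.1 -0.4 -0.3] g 0.995 q [-0.93  0.25  0.42  1.63 -0.1   1.28 -0.39]
t 1.28 pos [0.4459 0.2615 0.3654] yaw [1.684 0.    3.14 ] F [-0.4  0.6 -0.5] g 0.994 q [-0.93  0.25  0.41  1.63 -0.1   1.28 -0.39]
```

View pics/w1.png

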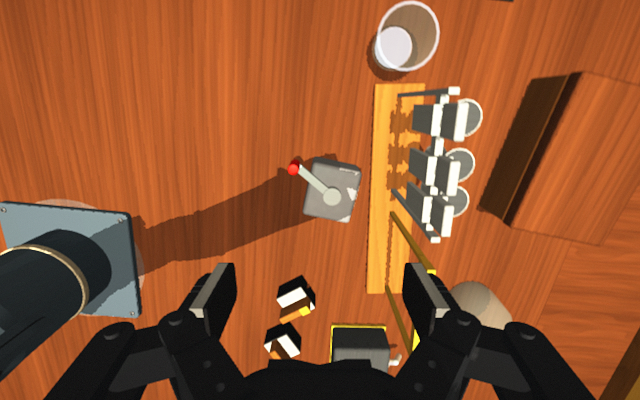

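>>> play_rows(rows=[[85,0.09,-0.035,0.01,0],[85,0.09,-0.035,0.01,0],[85,0.09,-0.035,0.01,0],[85,0.09,-0.04,0.01,0],[85,0,0,0,0],[85,0,0,0,0],[85,0,0,0,0],[85,0,0,0,0]])

```text
clock: 1.95
tool_pos: [0.587, 0.2085, 0.3806]
tool_rot: [0.662, 0.749, -0.0, -0.001]
force: [-0.1, 0.3, 0.6]
grip_width: 0.998
```

```bash
python3 - <<'E'
from h import *
st();snap('wrist','w2');st()
E
```

```text
t 1.95 pos [0.587  0.2085 0.3806] yaw [ 1.694e+00 -1.000e-03 -3.140e+00] F [-0.1  0.3  0.6] g 0.998 q [-0.68  0.44  0.44  1.33 -0.19  1.41 -0.12]
t 2.0 pos [0.587  0.2084 0.3809] yaw [ 1.694e+00 -1.000e-03 -3.141e+00] F [-0.7  0.2  0.8] g 0.991 q [-0.68  0.44  0.44  1.33 -0.19  1.41 -0.12]
```

View pics/w2.png

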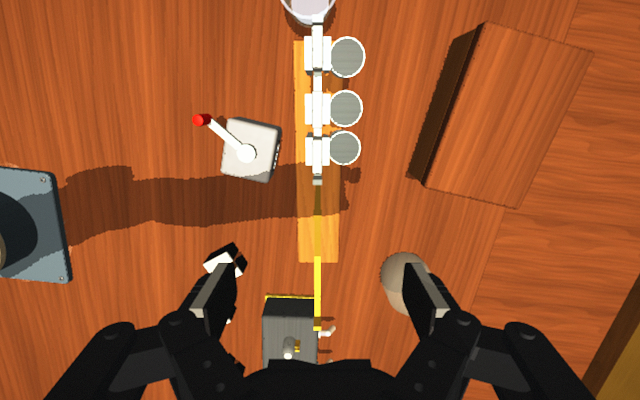

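```bash
python3 - <<'E'
import cv2
t=cv2.imread('pics/w2.png')
cv2.imwrite('pics/w2a.png',cv2.resize(t[20:200,260:400],None,fx=3.3,fy=3.3,interpolation=cv2.INTER_CUBIC))
cv2.imwrite('pics/w2b.png',cv2.resize(t[170:350,260:400],None,fx=3.3,fy=3.3,interpolation=cv2.INTER_CUBIC))
E
```

```text
(no output)
```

View pics/w2a.png

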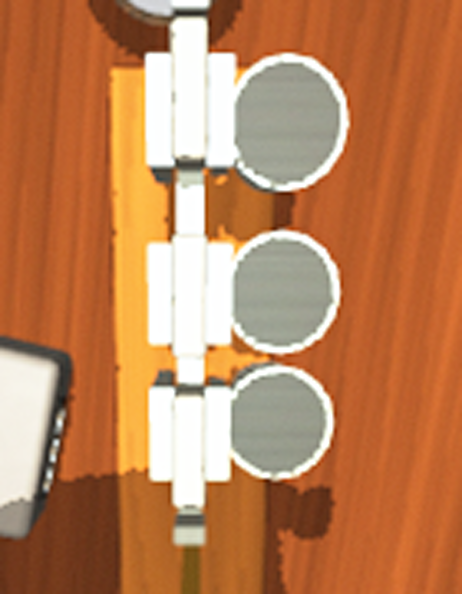

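View pics/w2b.png

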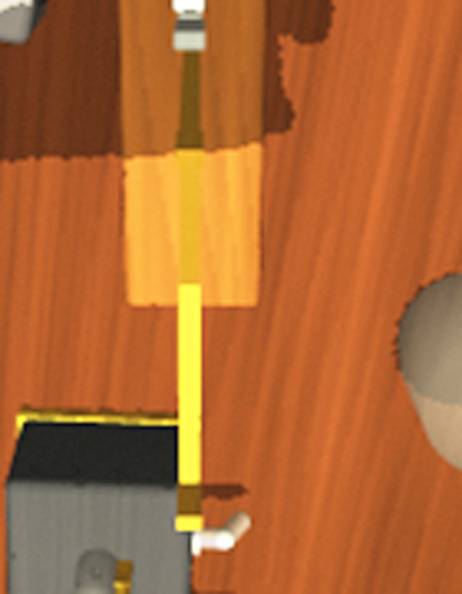

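```bash
cat >> h.py <<'E'
E
python3 - <<'E'
from h import *
D=load('w2')
f=lambda u,v:(260+u/3.3,20+v/3.3)
yaw=0.123; ex=np.array([np.cos(yaw),np.sin(yaw)]);ey=np.array([-np.sin(yaw),np.cos(yaw)])
def p(n,q): print(n,np.round(q,4),'rack xy',np.round([q[:2]@ex,q[:2]@ey],4))
for n,a,b in [('j1',395,507),('j2',233,355),('j3',17,160)]:
    A=onz(D,*f(189.5,a),.234);B=onz(D,*f(189.5,b),.234); p(n,(A+B)/2); print(np.linalg.norm(A-B))
g=lambda u,v:(260+u/3.3,170+v/3.3)
# drying near stop top z .21 , bottom edge
p('dry stop near',onz(D,*g(189,33),.21)); p('srv rail pts z.19',onz(D,*g(189.5,300),.19)); p('',onz(D,*g(189.5,470),.19))
p('srv far stop',onz(D,*g(189,522),.21))
E
```

```text
j1 [0.5811 0.2413 0.234 ] rack xy [0.6063 0.1682]
0.0334748180667617
j2 [0.5758 0.2855 0.234 ] rack xy [0.6064 0.2127]
0.03290234289400388
j3 [0.5695 0.3371 0.234 ] rack xy [0.6066 0.2647]
0.033967869588437886
dry stop near [0.5843 0.212  0.21  ] rack xy [0.6059 0.1387]
srv rail pts z.19 [0.5978 0.101  0.19  ] rack xy [0.6057 0.0269]
 [0.6074 0.0216 0.19  ] rack xy [ 0.6055 -0.053 ]
srv far stop [0.6084 0.0129 0.21  ] rack xy [ 0.6054 -0.0618]
```

>>> play_rows(rows=[[45,-0.015,0.082,0,0],[45,0,0,-0.09,0],[45,0,0,-0.09,0],[45,0,0,-0.09,0],[45,0,0,-0.06,0],[45,0,0,0,0],[45,0,0,0,0],[45,0,0,0,0]])

```text
clock: 2.67
tool_pos: [0.5827, 0.2404, 0.251]
tool_rot: [0.663, 0.749, 0.001, 0.0]
force: [0.2, -0.5, 0.3]
grip_width: 0.522
```

```bash
python3 - <<'E'
from h import *
st();snap('wrist','w3');st()
E
```

```text
t 2.67 pos [0.5827 0.2404 0.251 ] yaw [ 1.692e+00 -1.000e-03  3.139e+00] F [ 0.2 -0.5  0.3] g 0.522 q [-0.71  0.52  0.41  1.55 -0.22  1.12 -0.13]
t 2.72 pos [0.583  0.2402 0.2513] yaw [ 1.691e+00 -1.000e-03  3.138e+00] F [-0.  -0.6 -0.5] g 0.531 q [-0.71  0.52  0.41  1.55 -0.22  1.12 -0.13]
```

View pics/w3.png

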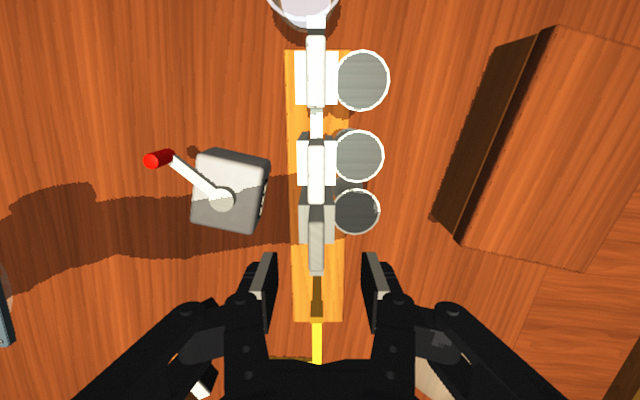

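>>> play_rows(rows=[[45,-0.004,0,-0.06,0],[45,0,0,-0.057,0],[45,0,0,0,0],[0,0,0,0,0],[0,0,0,0,0],[0,0,0,0,0],[0,0,0,0,0],[0,0,0,0,0],[0,0,0,0,0]], squeeze=40)

```text
clock: 3.47
tool_pos: [0.5816, 0.2398, 0.2043]
tool_rot: [0.663, 0.748, 0.001, 0.001]
force: [-0.5, 0.1, 7.1]
grip_width: 0.111
```

>>> play_rows(rows=[[0,0,0,0.05,0],[0,0,0,0.065,0],[0,0,0,0.06,0],[0,0,0,0,0],[0,0.01,-0.083,0,0],[0,0.01,-0.083,0,0],[0,0.01,-0.083,0,0],[0,0.01,-0.083,0,0],[0,0.01,-0.083,0,0],[0,0.01,-0.083,0,0],[0,0,0,0,0],[0,0,0,0,0],[0,0,0,0,0],[0,0,0,0,0]])

```text
clock: 4.63
tool_pos: [0.6046, 0.0418, 0.272]
tool_rot: [0.663, 0.749, 0.0, -0.0]
force: [0.4, 0.4, -0.6]
grip_width: 0.112
```

```bash
python3 - <<'E'
from h import *
st();snap('wrist','w4');snap('scene','s4');st()
import cv2
cv2.imwrite('pics/s4b.png',cv2.resize(cv2.imread('pics/s4.png')[80:260,250:470],None,fx=3,fy=3,interpolation=cv2.INTER_CUBIC))
E
```

```text
t 4.63 pos [0.6046 0.0418 0.272 ] yaw [ 1.693e+00 -1.000e-03 -3.142e+00] F [ 0.4  0.4 -0.6] g 0.112 q [-0.42  0.47  0.43  1.58 -0.21  1.14  0.18]
t 4.73 pos [0.6045 0.0419 0.272 ] yaw [ 1.693 -0.    -3.141] F [ 1.2  0.5 -1. ] g 0.113 q [-0.42  0.47  0.43  1.58 -0.21  1.14  0.18]
```

View pics/w4.png

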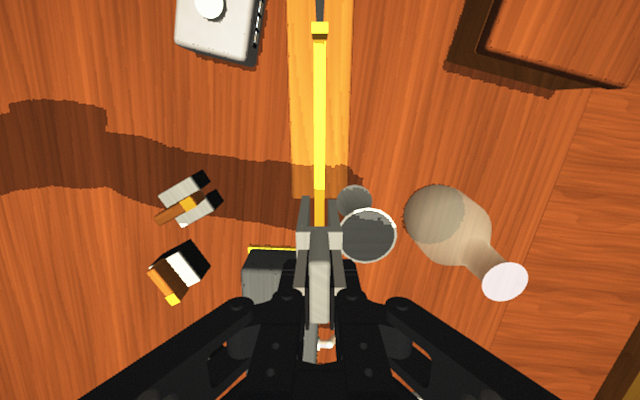

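View pics/s4b.png

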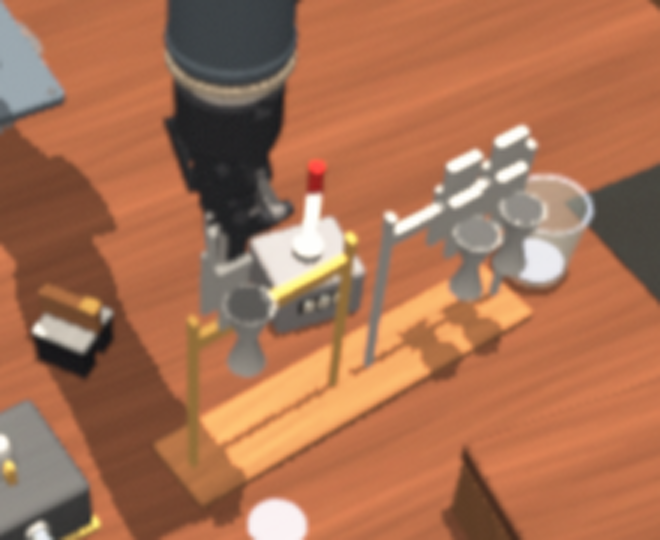

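>>> play_rows(rows=[[0,0.001,0,-0.05,0],[0,0,0,-0.05,0],[0,0,0,-0.04,0],[0,0,0,-0.025,0],[0,0,0,0,0],[0,0,0,0,0],[0,0,0,0,0]])

```text
clock: 5.32
tool_pos: [0.6053, 0.0408, 0.2064]
tool_rot: [0.663, 0.748, 0.0, 0.0]
force: [-0.8, -0.2, -1.9]
grip_width: 0.11
```

Down freely; 2 mm above seat. Set down and release.

>>> play_rows(rows=[[0,0,0,-0.006,0],[0,0,0,0,0],[30,0,0,0,0],[30,0,0,0,0],[30,0,0,0,0],[30,0,0,0,0],[40,0,0,0.05,0],[40,0,0,0.07,0],[40,0,0.08,0.07,0],[45,-0.0075,0.083,0,0],[45,-0.0075,0.083,0,0],[45,-0.0075,0.083,0,0],[45,-0.0075,0.083,0,0],[45,-0.0075,0.083,0,0],[45,-0.0125,0.083,0,0],[45,0,0,0,0],[45,0,0,0,0],[45,0,0,0,0],[45,0,0,0,0]])

```text
clock: 6.9
tool_pos: [0.5854, 0.2692, 0.2793]
tool_rot: [0.664, 0.748, -0.0, 0.0]
force: [0.0, 0.1, -0.2]
grip_width: 0.523
```

```bash
python3 - <<'E'
from h import *
st();snap('wrist','w5');snap('scene','s5');st()
import cv2
cv2.imwrite('pics/s5b.png',cv2.resize(cv2.imread('pics/s5.png')[80:260,250:470],None,fx=3,fy=3,interpolation=cv2.INTER_CUBIC))
E
```

```text
t 6.9 pos [0.5854 0.2692 0.2793] yaw [1.689e+00 1.000e-03 3.141e+00] F [ 0.   0.1 -0.2] g 0.523 q [-0.75  0.52  0.42  1.46 -0.22  1.2  -0.19]
t 7.0 pos [0.5855 0.2693 0.2794] yaw [1.689 0.    3.141] F [-0.1 -1.3 -1. ] g 0.527 q [-0.75  0.52  0.42  1.46 -0.22  1.2  -0.19]
```

View pics/w5.png

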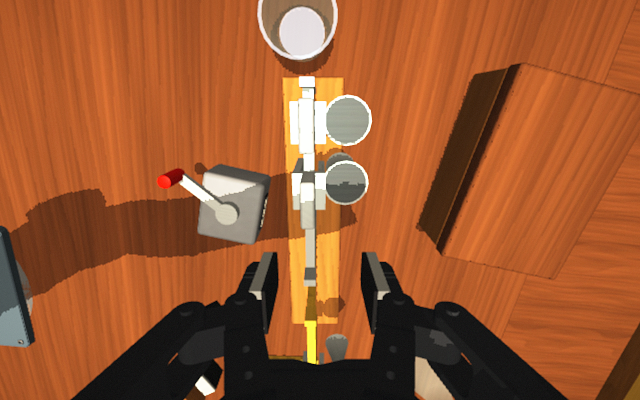

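View pics/s5b.png

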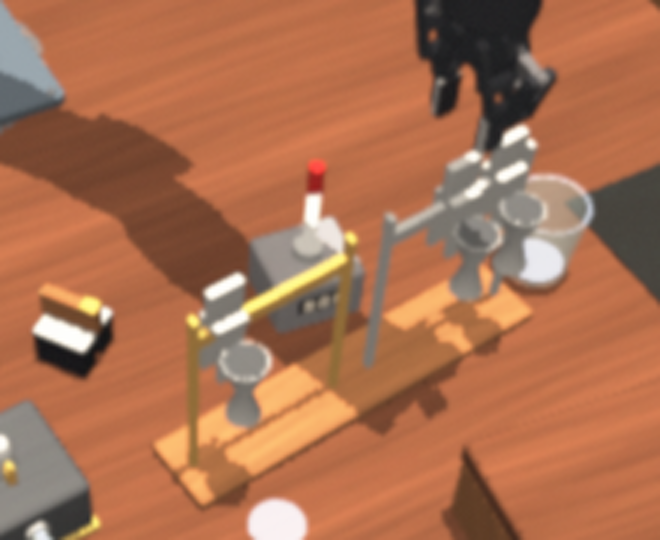

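>>> play_rows(rows=[[45,-0.024,0.041,-0.03,0.005],[45,0,0,0,0],[45,0,0,-0.06,0],[45,0,0,-0.06,0],[45,0,0,-0.036,0],[45,0,0,0,0],[45,0,0,0,0],[0,0,0,0,0],[0,0,0,0,0],[0,0,0,0,0],[0,0,0,0,0],[0,0,0,0,0],[0,0,0,0,0]])

```text
clock: 8.08
tool_pos: [0.5758, 0.2873, 0.2061]
tool_rot: [0.662, 0.75, 0.001, 0.0]
force: [-1.2, -0.3, 5.7]
grip_width: 0.11
```

>>> play_rows(rows=[[0,0,0,0.05,0],[0,0,0,0.065,0],[0,0,0,0.06,0],[0,0,0,0,0],[0,0.01,-0.081,0,0],[0,0.01,-0.081,0,0],[0,0.01,-0.081,0,0],[0,0.01,-0.081,0,0],[0,0.01,-0.081,0,0],[0,0.0075,-0.079,0,0],[0,0,0,0,0],[0,0,0,0,0],[0,0,0,0,0],[0,0,0,0,0]])

```text
clock: 9.25
tool_pos: [0.5982, 0.0952, 0.2744]
tool_rot: [0.661, 0.75, 0.0, -0.0]
force: [-0.6, 0.3, -2.0]
grip_width: 0.106
```

```bash
python3 - <<'E'
from h import *
st();snap('wrist','w6')
E
```

```text
t 9.25 pos [0.5982 0.0952 0.2744] yaw [ 1.696e+00 -1.000e-03 -3.141e+00] F [-0.6  0.3 -2. ] g 0.106 q [-0.51  0.47  0.43  1.57 -0.21  1.15  0.1 ]
```

View pics/w6.png

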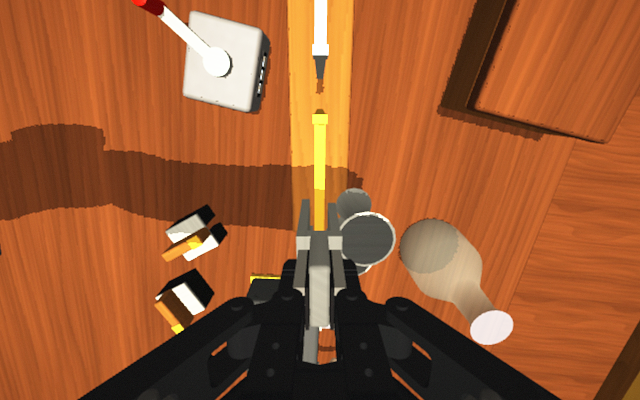

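>>> play_rows(rows=[[0,0.001,-0.001,-0.05,0],[0,0,0,-0.05,0],[0,0,0,-0.04,0],[0,0,0,-0.028,0],[0,0,0,-0.003,0],[0,0,0,0,0],[0,0,0,0,0]])

```text
clock: 9.88
tool_pos: [0.5989, 0.094, 0.2064]
tool_rot: [0.662, 0.75, 0.0, 0.0]
force: [-0.4, 0.0, -0.9]
grip_width: 0.112
```

>>> play_rows(rows=[[0,0,0,-0.004,0],[0,0,0,0,0],[30,0,0,0,0],[30,0,0,0,0],[30,0,0,0,0],[30,0,0,0,0],[40,0,0,0.05,0],[40,0,0,0.07,0],[40,0,0.04,0.07,0],[45,-0.01,0.081,0,0],[45,-0.01,0.081,0,0],[45,-0.01,0.081,0,0],[45,-0.01,0.081,0,0],[45,-0.01,0.081,0,0],[45,-0.01,0.081,0,0],[45,-0.0125,0.08,0,-0.003],[45,0,0,0,0],[45,0,0,0,0],[45,0,0,0,0],[45,0,0,0,0]])

```text
clock: 11.55
tool_pos: [0.5704, 0.3341, 0.2809]
tool_rot: [0.664, 0.748, -0.0, 0.0]
force: [-0.6, -0.4, -0.0]
grip_width: 0.527
```

```bash
python3 - <<'E'
from h import *
st();snap('wrist','w7');snap('scene','s7')
import cv2
a=cv2.resize(cv2.imread('pics/s7.png')[80:260,250:470],None,fx=1.8,fy=1.8);b=cv2.resize(cv2.imread('pics/w7.png'),None,fx=.63,fy=.63)
h=max(a.shape[0],b.shape[0]); o=np.zeros((h,a.shape[1]+b.shape[1],3),np.uint8);o[:a.shape[0],:a.shape[1]]=a;o[:b.shape[0],a.shape[1]:]=b
cv2.imwrite('pics/c7.png',o)
E
```

```text
t 11.55 pos [0.5704 0.3341 0.2809] yaw [1.690e+00 1.000e-03 3.141e+00] F [-0.6 -0.4 -0. ] g 0.527 q [-0.84  0.55  0.41  1.41 -0.22  1.23 -0.28]
```

View pics/c7.png

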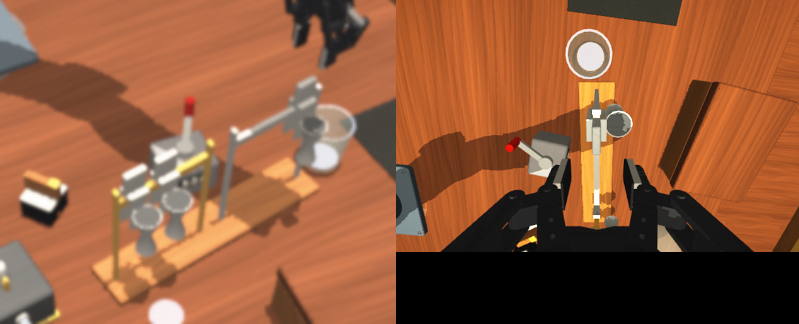

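>>> play_rows(rows=[[45,-0.002,0.006,-0.04,0.005],[45,0,0,-0.06,0],[45,0,0,-0.06,0],[45,0,0,-0.027,0],[45,0,0,0,0],[45,0,0,0,0],[0,0,0,0,0],[0,0,0,0,0],[0,0,0,0,0],[0,0,0,0,0],[0,0,0,0,0],[0,0,0,0,0]])

```text
clock: 12.65
tool_pos: [0.5694, 0.3383, 0.2073]
tool_rot: [0.661, 0.75, 0.001, 0.0]
force: [-2.5, -2.3, 6.0]
grip_width: 0.113
```

>>> play_rows(rows=[[0,0,0,0.05,0],[0,0,0,0.065,0],[0,0,0,0.06,0],[0,0,0,0,0],[0,0.01,-0.081,0,0],[0,0.01,-0.081,0,0],[0,0.01,-0.081,0,0],[0,0.01,-0.081,0,0],[0,0.01,-0.081,0,0],[0,0.008,-0.081,0,0],[0,0,0,0,0],[0,0,0,0,0],[0,0,0,0,0],[0,0,0,0,0]])

```text
clock: 13.82
tool_pos: [0.5919, 0.1452, 0.2756]
tool_rot: [0.661, 0.751, 0.0, -0.0]
force: [0.1, 1.1, -1.9]
grip_width: 0.11
```

```bash
python3 - <<'E'
from h import *
st();snap('wrist','w8')
E
```

```text
t 13.82 pos [0.5919 0.1452 0.2756] yaw [ 1.698e+00 -1.000e-03 -3.141e+00] F [ 0.1  1.1 -1.9] g 0.11 q [-0.58  0.47  0.42  1.56 -0.21  1.15  0.01]
```

View pics/w8.png

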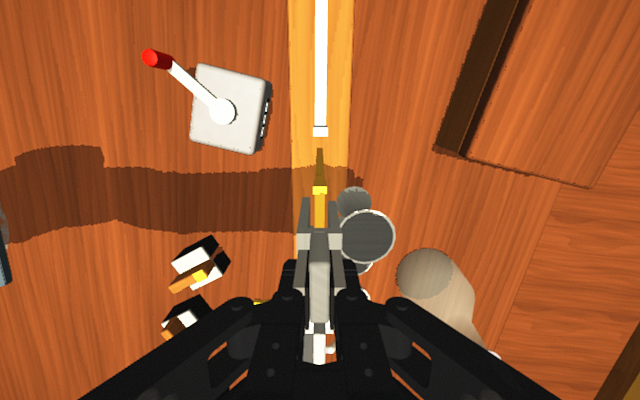

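>>> play_rows(rows=[[0,0.001,-0.001,-0.05,0],[0,0,0,-0.05,0],[0,0,0,-0.04,0],[0,0,0,-0.026,0],[0,0,0,0,0],[0,0,0,0,0],[0,0,0,-0.006,0],[0,0,0,0,0],[30,0,0,0,0],[30,0,0,0,0],[30,0,0,0,0],[30,0,0,0,0],[40,0,0,0.05,0],[40,0,0,0.08,0],[40,0,0,0.09,0]])

```text
clock: 15.12
tool_pos: [0.5917, 0.1432, 0.295]
tool_rot: [0.661, 0.75, -0.001, -0.001]
force: [1.7, 0.7, 0.3]
grip_width: 0.47
```

>>> play_rows(rows=[[85,-0.02,-0.07,0.04,0],[85,-0.025,-0.08,0.03,0],[85,-0.025,-0.08,0.03,0],[85,-0.025,-0.08,0.03,0],[85,-0.025,-0.08,0.03,0],[85,-0.025,-0.08,0.02,0],[85,-0.025,-0.08,0.02,0],[85,-0.025,-0.08,0.02,0],[85,-0.025,-0.08,0,0],[85,0,0,0,0],[85,0,0,0,0],[85,0,0,0,0],[85,0,0,0,0]])

```text
clock: 16.2
tool_pos: [0.505, -0.1394, 0.3829]
tool_rot: [0.661, 0.751, 0.0, -0.0]
force: [-0.5, -0.4, -0.3]
grip_width: 1.0
```

```bash
python3 - <<'E'
from h import *
st();snap('wrist','w9');snap('scene','s9')
import cv2
cv2.imwrite('pics/s9b.png',cv2.resize(cv2.imread('pics/s9.png')[100:320,150:470],None,fx=2.4,fy=2.4))
E
```

```text
t 16.2 pos [ 0.505  -0.1394  0.3829] yaw [ 1.698e+00 -1.000e-03 -3.141e+00] F [-0.5 -0.4 -0.3] g 1.0 q [-0.21  0.27  0.53  1.58 -0.14  1.33  0.47]
```

View pics/w9.png

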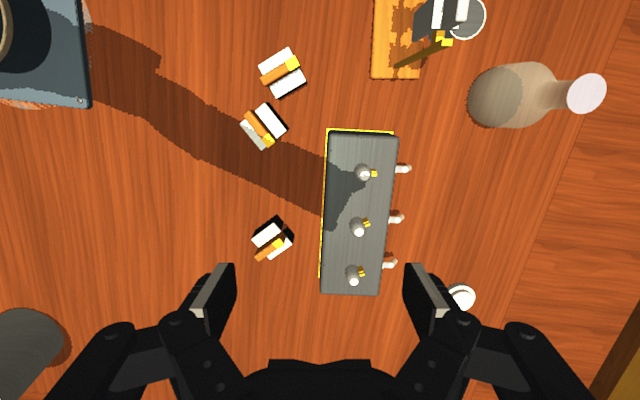

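View pics/s9b.png

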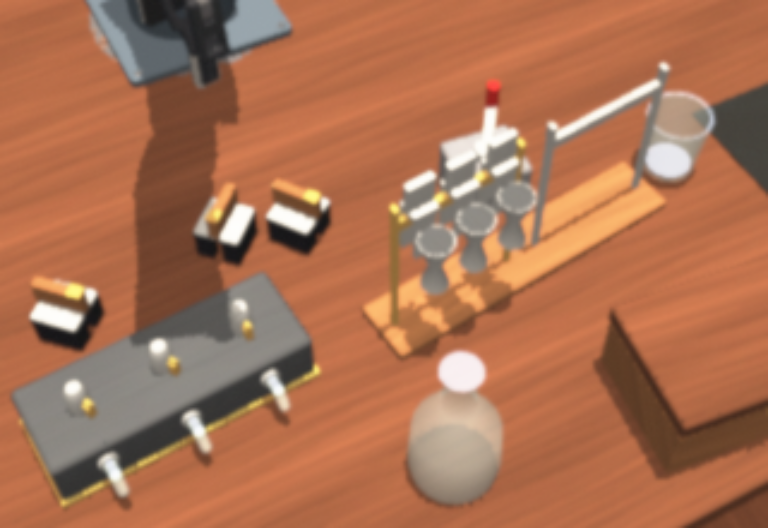

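```bash
python3 - <<'E'
import cv2
t=cv2.imread('pics/w9.png')
cv2.imwrite('pics/w9a.png',cv2.resize(t[40:160,235:315],None,fx=5,fy=5,interpolation=cv2.INTER_CUBIC))
cv2.imwrite('pics/w9b.png',cv2.resize(t[205:275,240:310],None,fx=7,fy=7,interpolation=cv2.INTER_CUBIC))
cv2.imwrite('pics/w9c.png',cv2.resize(t[155:295,335:395],None,fx=4.2,fy=4.2,interpolation=cv2.INTER_CUBIC))
E
```

```text
(no output)
```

View pics/w9a.png

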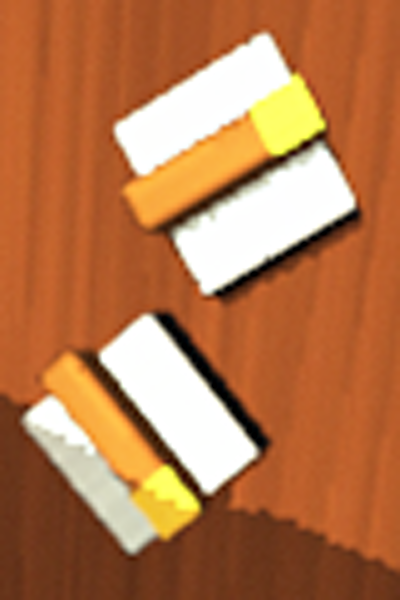

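View pics/w9b.png

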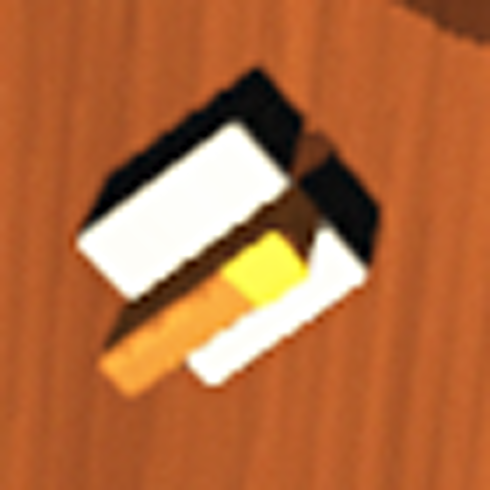

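View pics/w9c.png

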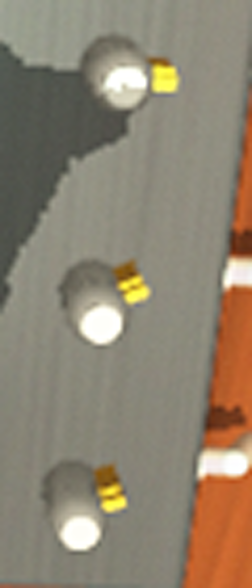

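```bash
python3 - <<'E'
from h import *
D=load('w9')
def quad(n,pts,o,s,b):
    P=np.array([onz(D,o[0]+u/s,o[1]+v/s,.044)[:2] for u,v in pts]); c=P.mean(0)
    e=[np.linalg.norm(P[i]-P[i-1]) for i in range(4)]
    bt=onz(D,o[0]+b[0]/s,o[1]+b[1]/s,.076)[:2]
    a=np.arctan2(*(bt-c)[::-1])
    d1=(P[1]-P[0]); t=np.arctan2(d1[1],d1[0]); t2=np.arctan2(*(P[2]-P[3])[::-1]); 
    k=lambda t:(t-a+np.pi/4)%(np.pi/2)-np.pi/4+a
    t3=np.arctan2(*(P[3]-P[0])[::-1]);t4=np.arctan2(*(P[2]-P[1])[::-1])
    print(n,np.round(c,4),'edges',np.round(e,4),'brass ang',round(a,3),'r',np.linalg.norm(bt-c),'edge angs',np.round([k(t),k(t2),k(t3),k(t4)],3))
quad('hA',[(267,32),(357,208),(210,295),(113,127)],(235,40),5,(290,113))
quad('hB',[(153,313),(268,445),(135,555),(22,420)],(235,40),5,(168,502))
quad('hC',[(238,122),(368,275),(212,386),(77,242)],(240,205),7,(266,268))
for n,a,b in [('A',(127,87),(165,78)),('B',(101,324),(131,281)),('C',(79,532),(111,488))]:
    s=onz(D,335+a[0]/4.2,155+a[1]/4.2,.106);k=onz(D,335+b[0]/4.2,155+b[1]/4.2,.093)
    print(n,np.round(s,4),np.round(k,4),np.arctan2(*(k-s)[[1,0]]),np.linalg.norm((k-s)[:2]))
E
```

```text
hA [ 0.4344 -0.0225] edges [0.053  0.054  0.0519 0.0541] brass ang 0.658 r 0.021988220751936408 edge angs [0.621 0.642 0.623 0.625]
hB [ 0.4121 -0.1038] edges [0.0538 0.0524 0.0565 0.0538] brass ang -0.844 r 0.020715266037583627 edge angs [-0.732 -0.783 -0.808 -0.779]
hC [ 0.4398 -0.3035] edges [0.0546 0.0532 0.0533 0.0531] brass ang 0.822 r 0.02051010648546184 edge angs [0.762 0.786 0.786 0.785]
A [ 0.5737 -0.1478  0.106 ] [ 0.589  -0.1457  0.093 ] 0.13689290229919068 0.015452747234677702
B [ 0.5801 -0.2377  0.106 ] [ 0.5909 -0.2243  0.093 ] 0.8872848817051406 0.01717312410178924
C [ 0.5868 -0.3272  0.106 ] [ 0.599  -0.3138  0.093 ] 0.8360286669241938 0.01818980842895745
```

>>> play_rows(rows=[[85,0.04,-0.07,-0.05,0],[85,0.04,-0.075,-0.055,0],[85,0.04,-0.075,-0.055,0],[85,0.04,-0.075,-0.055,0],[85,0.04,-0.075,-0.055,0],[85,0.015,-0.08,-0.06,0],[85,0,0,0,0],[85,0,0,0,0],[85,0,0,0,0],[85,0,0,0,0]])

```text
clock: 17.13
tool_pos: [0.5915, -0.3192, 0.252]
tool_rot: [0.661, 0.751, 0.001, 0.0]
force: [0.9, 0.1, -0.1]
grip_width: 0.997
```

```bash
python3 - <<'E'
from h import *
st();snap('wrist','w10')
import cv2
D=load('w10');t=cv2.imread('pics/w10.png')
for s in [(.573,-.148,.1),(.579,-.2375,.1),(.5865,-.327,.1)]: print(proj(D,s))
E
```

```text
t 17.13 pos [ 0.5915 -0.3192  0.252 ] yaw [ 1.698 -0.     3.14 ] F [ 0.9  0.1 -0.1] g 0.997 q [ 0.15  0.6   0.5   1.43 -0.3   1.19  0.81]
(np.float64(322.8582184681053), np.float64(-7.746986018037433))
(np.float64(316.74904923184954), np.float64(103.88231412611599))
(np.float64(313.22401527348495), np.float64(194.49074571364827))
```

View pics/w10.png

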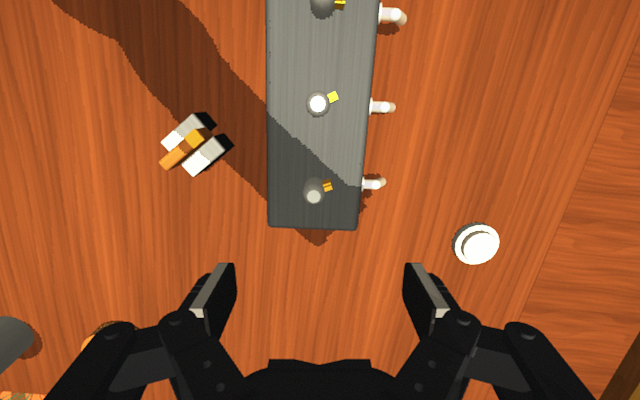

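```bash
python3 - <<'E'
import cv2
t=cv2.imread('pics/w10.png')
cv2.imwrite('pics/w10a.png',cv2.resize(t[80:210,290:350],None,fx=6,fy=6,interpolation=cv2.INTER_CUBIC)[:600] if 0 else cv2.resize(t[80:125,295:355],None,fx=10,fy=10,interpolation=cv2.INTER_CUBIC))
cv2.imwrite('pics/w10b.png',cv2.resize(t[170:215,295:355],None,fx=10,fy=10,interpolation=cv2.INTER_CUBIC))
E
```

```text
(no output)
```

View pics/w10a.png

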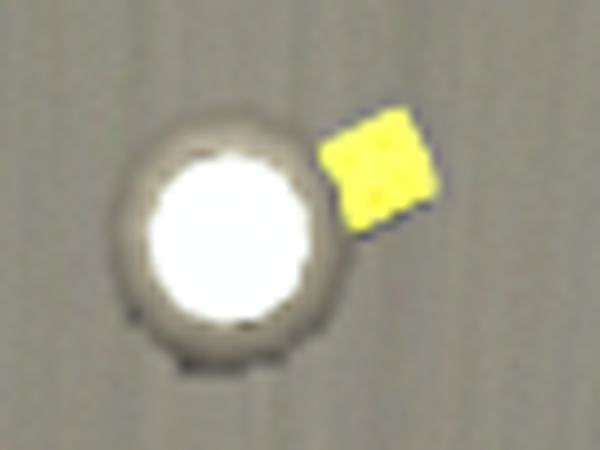

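View pics/w10b.png

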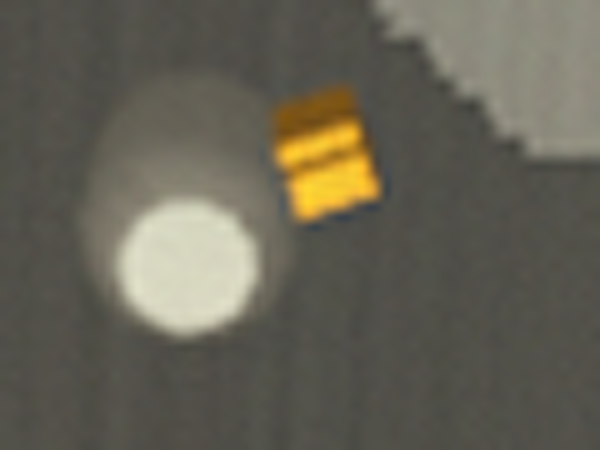

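```bash
python3 - <<'E'
from h import *
D=load('w10')
def w(o,p,z): return onz(D,o[0]+p[0]/10-.45,o[1]+p[1]/10-.45,z)[:2]
B=(295,80);C=(295,170)
ang=lambda d:np.arctan2(d[1],d[0])
print('B',w(B,(230,240),.106)); 
for a,b in [((320,155),(405,107)),((352,233),(440,187))]: print(ang(w(B,b,.093)-w(B,a,.093)))
k=w(B,(379,170),.093);print(k,ang(k-w(B,(230,240),.106)),np.linalg.norm(k-w(B,(230,240),.106)))
k=w(B,(422,147),.091);print(k,ang(k-w(B,(230,240),.106)),np.linalg.norm(k-w(B,(230,240),.106)))
print('C',w(C,(187,267),.106))
for a,b in [((275,158),(358,122)),((300,220),(380,190)),((293,172),(358,150))]: print(ang(w(C,b,.091)-w(C,a,.091)))
# key top 4mm face: between dark line and lower edge
k=w(C,(330,190),.093);s=w(C,(187,267),.106);print(k,ang(k-s),np.linalg.norm(k-s))
E
```

```text
B [ 0.57973797 -0.23707585]
0.6162707667145894
0.5887540279359249
[ 0.59309854 -0.22900882] 0.5432042976709912 0.01560710972782335
[ 0.59700208 -0.22637318] 0.5549507578329741 0.020312476973939456
C [ 0.58663947 -0.32701096]
0.5498411319638319
0.5007593183382858
0.4653317924471074
[ 0.60094732 -0.32067848] 0.41667258507435584 0.01564655583435582
```

>>> play_rows(rows=[[85,0.005,-0.08,-0.04,0],[85,0.005,-0.08,-0.04,0],[85,0.005,-0.065,-0.04,0],[85,0,0,0,0],[85,0,0,0,0],[85,0,0,0,0],[85,0,0,0,0]])

```text
clock: 17.77
tool_pos: [0.5978, -0.409, 0.2045]
tool_rot: [0.661, 0.751, 0.001, 0.001]
force: [0.3, 0.4, 0.0]
grip_width: 0.998
```

```bash
python3 - <<'E'
from h import *
st();snap('wrist','w11')
import cv2
D=load('w11');t=cv2.imread('pics/w11.png')
u,v=map(int,proj(D,(.5866,-.327,.1)));print(u,v)
a,b=u-30,max(v-30,0);print(a,b)
cv2.imwrite('pics/w11a.png',cv2.resize(t[b:b+60,a:a+60],None,fx=10,fy=10,interpolation=cv2.INTER_CUBIC))
E
```

```text
t 17.77 pos [ 0.5978 -0.409   0.2045] yaw [1.699 0.    3.139] F [0.3 0.4 0. ] g 0.998 q [ 0.3   0.72  0.47  1.33 -0.33  1.17  0.93]
317 104
287 74
```

View pics/w11.png

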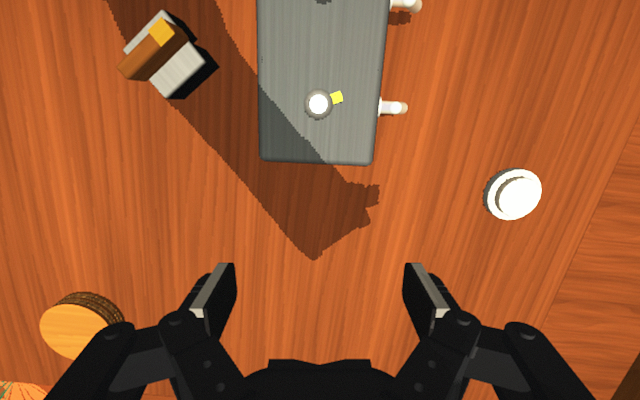

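View pics/w11a.png

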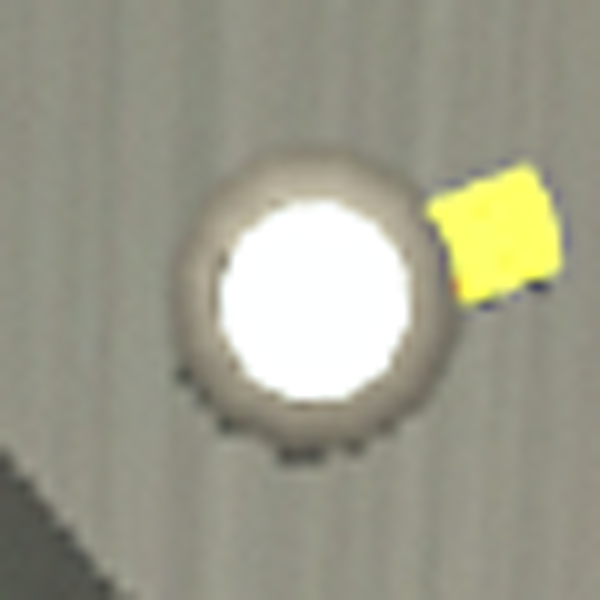

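```bash
python3 - <<'E'
from h import *
D=load('w11')
w=lambda p,z:onz(D,287+p[0]/10-.45,74+p[1]/10-.45,z)[:2]
s=w((315,300),.106);print(s)
for p,z in [((497,235),.0925),((545,218),.09)]:
    d=w(p,z)-s;print(np.arctan2(d[1],d[0]),np.linalg.norm(d))
# handle C via roof corners? print bar
t=cv2.imread('pics/w11.png');cv2.imwrite('pics/w11h.png',cv2.resize(t[0:110,110:225],None,fx=5,fy=5,interpolation=cv2.INTER_CUBIC))
E
```

```text
[ 0.58673936 -0.32654205]
0.4496451579315933 0.015560283791329989
0.4493685080890718 0.01982307719223284
```

View pics/w11h.png

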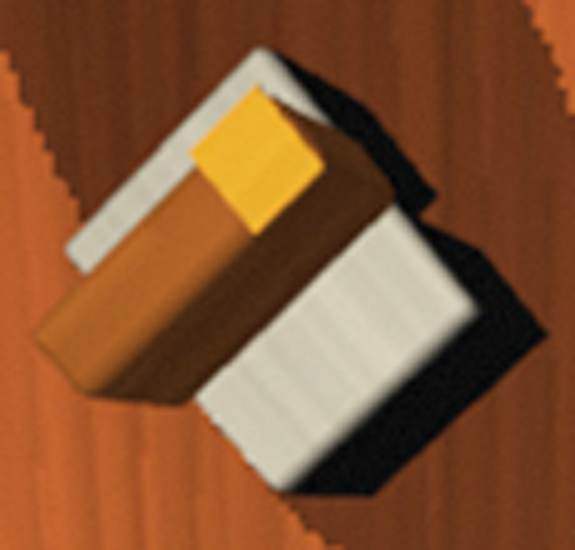

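```bash
python3 - <<'E'
from h import *
D=load('w11')
w=lambda p,z:onz(D,110+p[0]/5-.4,0+p[1]/5-.4,z)[:2]
P=[w(p,.076) for p in [(258,85),(323,165),(95,392),(35,335)]]
print(np.mean(P,0),[np.linalg.norm(P[i]-P[i-1]) for i in range(4)],[np.arctan2(*(P[a]-P[b])[::-1]) for a,b in [(0,3),(1,2)]])
Q=[w(p,.044) for p in [(262,47),(473,305),(280,490),(65,250)]]
print(np.mean(Q,0),[np.linalg.norm(Q[i]-Q[i-1]) for i in range(4)],[np.arctan2(*(Q[a]-Q[b])[::-1]) for a,b in [(0,3),(1,2)]])
E
```

```text
[ 0.43977955 -0.30271349] [np.float64(0.05683609981390473), np.float64(0.014125770030568825), np.float64(0.05560295382847123), np.float64(0.012021102031674924)] [np.float64(0.8210594051528667), np.float64(0.7831001840458469)]
[ 0.43960332 -0.30297919] [np.float64(0.052811155901550055), np.float64(0.05233464458876971), np.float64(0.05260277382111223), np.float64(0.0527627085052379)] [np.float64(0.78300629371633), np.float64(0.7911208363966716)]
```

>>> play_rows(rows=[[45,-0.05,0.033,0,-0.145],[45,-0.05,0.033,0,-0.145],[45,-0.05,0.033,0,-0.145],[45,-0.05,0.033,0,-0.145],[45,-0.05,0.033,0,-0.145],[45,-0.05,0.033,0,-0.145],[45,-0.05,0.033,0,-0.145],[45,-0.045,0.033,0,-0.145],[45,0,0,-0.08,0],[45,0,0,-0.08,0],[45,0,0,-0.08,0],[45,0,0,0,0],[45,0,0,0,0],[45,0,0,0,0]])

```text
clock: 18.98
tool_pos: [0.4394, -0.3055, 0.1089]
tool_rot: [0.924, 0.383, 0.001, 0.001]
force: [-0.3, -0.6, 0.7]
grip_width: 0.526
```

```bash
python3 - <<'E'
from h import *
st();snap('wrist','w12')
E
```

```text
t 18.98 pos [ 0.4394 -0.3055  0.1089] yaw [ 7.86e-01 -1.00e-03  3.14e+00] F [-0.3 -0.6  0.7] g 0.526 q [ 0.09  0.62  0.67  1.97 -0.56  0.74  0.31]
```

View pics/w12.png

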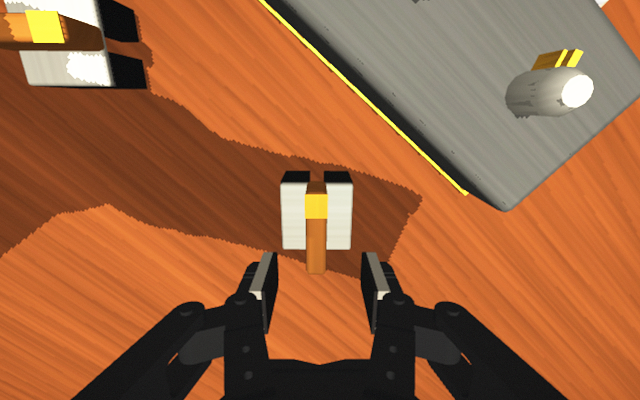

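>>> play_rows(rows=[[45,0.001,0.006,-0.06,0],[45,0,0,-0.06,0],[45,0,0,-0.03,0],[45,0,0,0,0],[45,0,0,0,0],[0,0,0,0,0],[0,0,0,0,0],[0,0,0,0,0],[0,0,0,0,0],[0,0,0,0,0],[0,0,0,0,0]], squeeze=40)

```text
clock: 19.95
tool_pos: [0.4396, -0.3031, 0.0483]
tool_rot: [0.924, 0.383, 0.001, 0.001]
force: [-0.7, 0.2, 8.7]
grip_width: 0.157
```

>>> play_rows(rows=[[0,0,0,0.05,0],[0,0,0,0.07,0],[0,0,0,0.07,0],[0,0,0,0.07,0],[0,0,0,0.07,0],[0,0.04,-0.009,0,-0.1],[0,0.08,-0.01,0,-0.1],[0,0.08,-0.01,0,-0.1],[0,0.08,-0.01,0,-0.115],[0,0.058,-0.01,0,0],[0,0.03,-0.01,0,0],[0,0,0,0,0],[0,0,0,0,0],[0,0,0,0,0],[0,0,0,0,0]])

```text
clock: 21.2
tool_pos: [0.585, -0.3264, 0.1796]
tool_rot: [0.974, 0.227, -0.0, -0.0]
force: [0.5, 0.4, -1.6]
grip_width: 0.155
```

```bash
python3 - <<'E'
from h import *
st();snap('wrist','w13');snap('scene','s13');snap('top','t13')
E
```

```text
t 21.2 pos [ 0.585  -0.3264  0.1796] yaw [ 0.458 -0.    -3.141] F [ 0.5  0.4 -1.6] g 0.155 q [ 0.01  0.75  0.82  1.54 -0.59  1.12 -0.16]
```

View pics/w13.png

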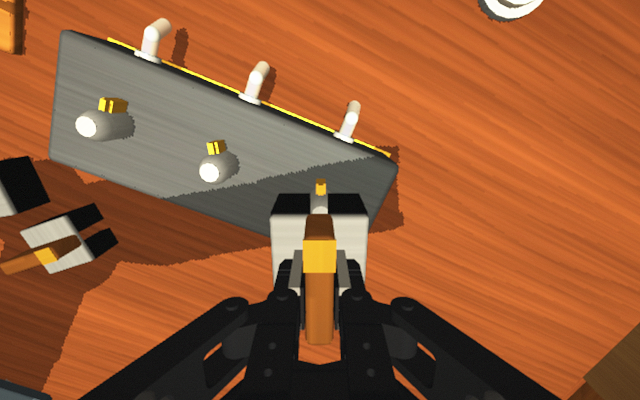

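>>> play_rows(rows=[[0,0.004,-0.001,0,0],[0,0,0,-0.04,0],[0,0,0,-0.04,0],[0,0,0,0,0],[0,0,0,0,0],[0,0,0,0,0]])

```text
clock: 21.85
tool_pos: [0.5879, -0.3271, 0.148]
tool_rot: [0.974, 0.228, 0.0, 0.0]
force: [-0.1, -0.5, -1.3]
grip_width: 0.16
```

>>> play_rows(rows=[[0,0,0,-0.015,0],[0,0,0,-0.015,0],[0,0,0,0,0],[0,0,0,0,0]])

```text
clock: 22.18
tool_pos: [0.5877, -0.3265, 0.1348]
tool_rot: [0.974, 0.228, -0.0, -0.0]
force: [-1.0, 0.7, -1.6]
grip_width: 0.158
```

>>> play_rows(rows=[[0,0,0,-0.015,0],[0,0,0,-0.015,0],[0,0,0,-0.012,0],[0,0,0,0,0],[0,0,0,0,0],[0,0,0,0,0]])

```text
clock: 22.68
tool_pos: [0.5877, -0.3266, 0.1182]
tool_rot: [0.974, 0.228, -0.0, -0.0]
force: [-1.2, 0.1, 2.0]
grip_width: 0.155
```

>>> play_rows(rows=[[30,0,0,0,0],[30,0,0,0,0],[30,0,0,0,0],[30,0,0,0.05,0],[30,0,0,0.08,0],[30,0,0,0.09,0],[30,-0.03,0.03,0.09,0],[45,-0.06,0.06,0.04,0],[45,-0.06,0.06,0,0],[45,0,0,0,0],[45,0,0,0,0],[45,0,0,0,0],[45,0,0,0,0]])

```text
clock: 23.77
tool_pos: [0.5285, -0.2672, 0.2582]
tool_rot: [0.974, 0.228, -0.0, 0.0]
force: [0.6, -0.5, -1.0]
grip_width: 0.527
```

```bash
python3 - <<'E'
from h import *
st();snap('wrist','w14');snap('scene','s14')
cv2.imwrite('pics/s14b.png',cv2.resize(cv2.imread('pics/s14.png')[160:310,150:300],None,fx=4,fy=4,interpolation=cv2.INTER_CUBIC))
E
```

```text
t 23.77 pos [ 0.5285 -0.2672  0.2582] yaw [0.46  0.    3.141] F [ 0.6 -0.5 -1. ] g 0.527 q [-0.15  0.57  0.91  1.64 -0.49  1.17 -0.23]
```

View pics/w14.png

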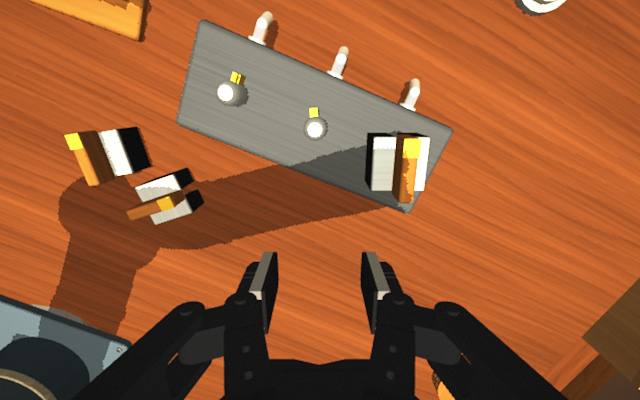

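View pics/s14b.png

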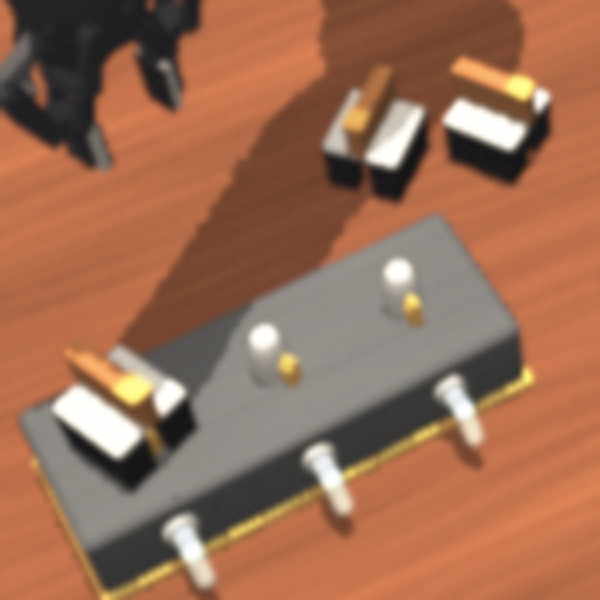

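```bash
python3 - <<'E'
import cv2
t=cv2.imread('pics/w14.png')
cv2.imwrite('pics/w14a.png',cv2.resize(t[115:235,50:215],None,fx=4.8,fy=4.8,interpolation=cv2.INTER_CUBIC))
cv2.imwrite('pics/w14b.png',cv2.resize(t[60:150,205:345],None,fx=5.6,fy=5.6,interpolation=cv2.INTER_CUBIC))
E
```

```text
(no output)
```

View pics/w14a.png

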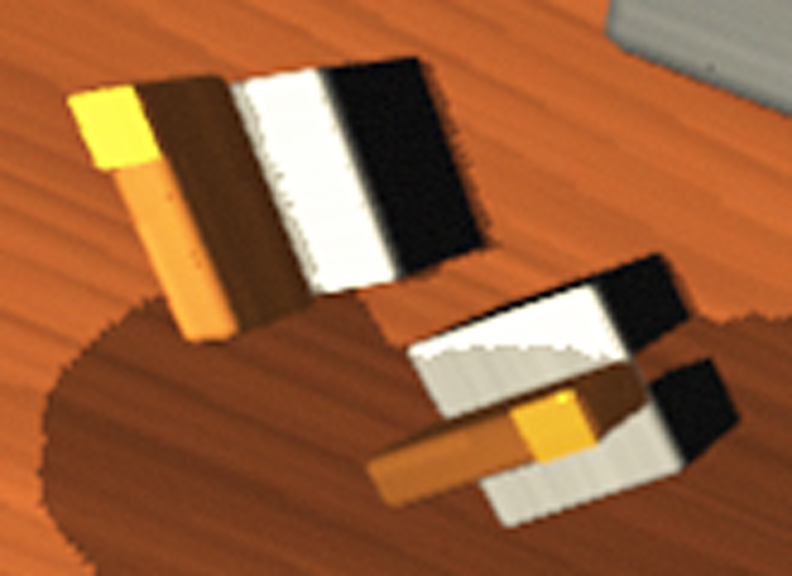

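View pics/w14b.png

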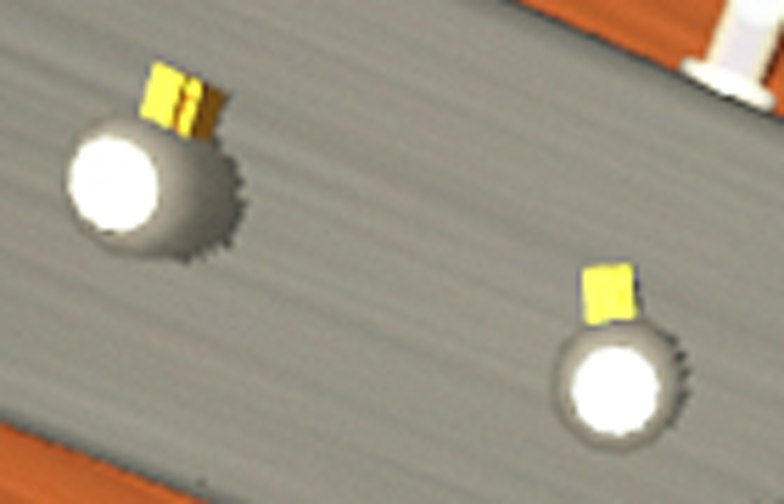

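```bash
python3 - <<'E'
from h import *
D=load('w14')
w=lambda p,z:onz(D,50+p[0]/4.8-.4,115+p[1]/4.8-.4,z)[:2]
ang=lambda d:np.arctan2(d[1],d[0])
def q(n,pts,z):
    P=[w(p,z) for p in pts];print(n,np.round(np.mean(P,0),4),np.round([np.linalg.norm(P[i]-P[i-1]) for i in range(4)],4),[round(ang(P[a]-P[b]),3) for a,b in [(0,3),(1,2)]])
# order: brass-left, brass-right, walnut-right, walnut-left
q('hA bar',[(67,97),(133,86),(240,325),(190,342)],.076)
q('hB bar',[(573,390),(597,442),(397,507),(366,464)],.076)
q('hB roof',[(597,285),(683,465),(506,528),(408,352)],.044)
v=lambda p,z:onz(D,205+p[0]/5.6-.4,60+p[1]/5.6-.4,z)[:2]
for n,s,es in [('A',(112,186),[((176,135),(193,82)),((143,118),(160,65))]),('B',(615,390),[((588,322),(584,266)),((637,318),(633,263))])]:
    print(n,v(s,.106),[round(ang(v(b,.09)-v(a,.09)),3) for a,b in es])
d=v((609,294),.0925)-v((615,390),.106);print(ang(d),np.linalg.norm(d))
d=v((177,101),.0925)-v((112,186),.106);print(ang(d),np.linalg.norm(d))
E
```

```text
hA bar [ 0.4341 -0.0221] [0.0585 0.0156 0.0562 0.0135] [np.float64(0.684), np.float64(0.647)]
hB bar [ 0.4106 -0.1048] [0.0571 0.0138 0.0549 0.0125] [np.float64(-0.773), np.float64(-0.796)]
hB roof [ 0.4108 -0.1051] [0.0553 0.0518 0.0542 0.0526] [np.float64(-0.782), np.float64(-0.766)]
A [ 0.57224699 -0.14706564] [np.float64(0.046), np.float64(0.04)]
B [ 0.57969225 -0.23696677] [np.float64(0.523), np.float64(0.534)]
0.5350466231570509 0.0155456026885368
-0.0894026525675437 0.016462692028595547
```

>>> play_rows(rows=[[45,-0.025,0.035,0,-0.143],[45,-0.025,0.035,0,-0.143],[45,-0.025,0.035,0,-0.143],[45,-0.025,0.035,0,-0.143],[45,-0.025,0.035,0,-0.143],[45,-0.025,0.035,0,-0.143],[45,-0.025,0.035,0,-0.143],[45,-0.025,0.035,0,-0.143],[45,-0.025,0.035,0,-0.143],[45,-0.025,0.035,0,-0.143],[45,-0.0225,0.035,0,-0.146],[45,0,0,-0.07,0],[45,0,0,-0.08,0],[45,0,0,-0.08,0],[45,0,0,-0.08,0],[45,0,0,-0.04,0],[45,0,0,0,0],[45,0,0,0,0],[45,0,0,0,0]])

```text
clock: 25.45
tool_pos: [0.4195, -0.1136, 0.1192]
tool_rot: [0.925, -0.38, 0.001, 0.0]
force: [-0.4, -0.5, 0.3]
grip_width: 0.527
```

```bash
python3 - <<'E'
from h import *
st();snap('wrist','w15')
E
```

```text
t 25.45 pos [ 0.4195 -0.1136  0.1192] yaw [-7.790e-01 -1.000e-03  3.141e+00] F [-0.4 -0.5  0.3] g 0.527 q [-0.56  0.71  1.2   2.21 -0.91  0.87 -1.12]
```

View pics/w15.png

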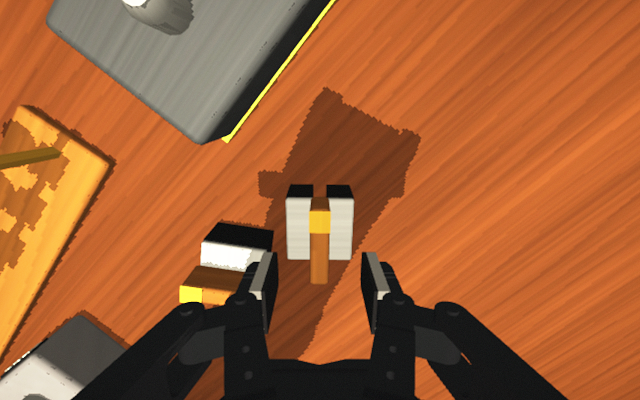

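>>> play_rows(rows=[[34,0,0,-0.05,0],[34,0,0,-0.06,0],[34,0,0,-0.05,0],[34,0,0,-0.018,0],[34,0,0,0,0],[34,0,0,0,0],[0,0,0,0,0],[0,0,0,0,0],[0,0,0,0,0],[0,0,0,0,0],[0,0,0,0,0]])

```text
clock: 26.42
tool_pos: [0.4195, -0.113, 0.048]
tool_rot: [0.925, -0.379, 0.001, -0.0]
force: [-0.1, -0.3, 9.0]
grip_width: 0.155
```

>>> play_rows(rows=[[0,0,0,0.05,0],[0,0,0,0.07,0],[0,0,0,0.07,0],[0,0,0,0.07,0],[0,0,0,0.07,0],[0,0.052,-0.0105,0,0.132],[0,0.052,-0.0105,0,0.132],[0,0.052,-0.0105,0,0.132],[0,0.052,-0.0105,0,0.132],[0,0.052,-0.0105,0,0.132],[0,0.052,-0.0105,0,0.132],[0,0.052,-0.0105,0,0.132],[0,0.05,-0.0105,0,0.132],[0,0,0,0,0],[0,0,0,0,0],[0,0,0,0,0],[0,0,0,0,0]])

```text
clock: 27.83
tool_pos: [0.5834, -0.1461, 0.1791]
tool_rot: [1.0, 0.025, -0.0, -0.0]
force: [-0.4, -0.5, -1.5]
grip_width: 0.153
```

```bash
python3 - <<'E'
from h import *
st();snap('wrist','w16')
cv2.imwrite('pics/w16a.png',cv2.resize(cv2.imread('pics/w16.png')[140:300,250:390],None,fx=3.7,fy=3.7,interpolation=cv2.INTER_CUBIC))
E
```

```text
t 27.83 pos [ 0.5834 -0.1461  0.1791] yaw [ 4.900e-02  1.000e-03 -3.141e+00] F [-0.4 -0.5 -1.5] g 0.153 q [-0.34  0.67  0.89  1.73 -0.6   1.03 -0.77]
```

View pics/w16.png

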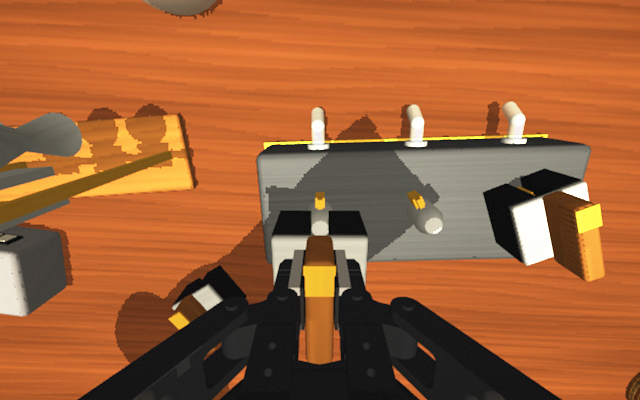

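View pics/w16a.png

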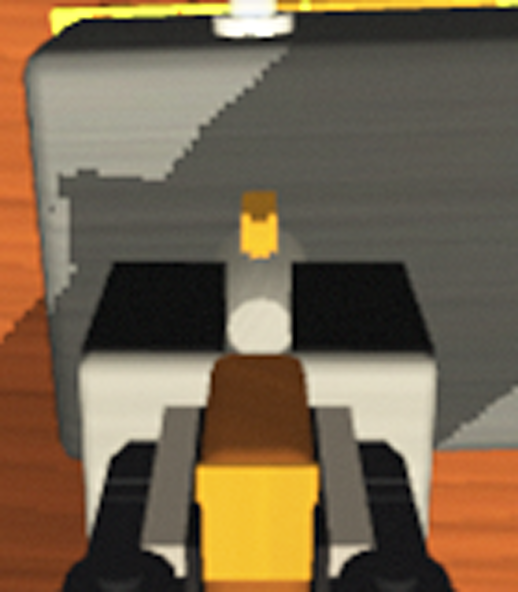

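>>> play_rows(rows=[[0,0.004,-0.001,0,0],[0,0,0,-0.04,0],[0,0,0,-0.04,0],[0,0,0,0,0],[0,0,0,0,0],[0,0,0,-0.015,0],[0,0,0,-0.015,0],[0,0,0,0,0],[0,0,0,0,0]])

```text
clock: 28.63
tool_pos: [0.5859, -0.1466, 0.1351]
tool_rot: [1.0, 0.025, -0.0, -0.0]
force: [0.8, -0.1, -1.7]
grip_width: 0.153
```

>>> play_rows(rows=[[0,0,0,-0.015,0],[0,0,0,-0.015,0],[0,0,0,-0.013,0],[0,0,0,0,0],[0,0,0,0,0],[0,0,0,0,0]])

```text
clock: 29.13
tool_pos: [0.5861, -0.1468, 0.1178]
tool_rot: [1.0, 0.025, 0.0, 0.0]
force: [-0.2, -1.3, 0.2]
grip_width: 0.156
```

>>> play_rows(rows=[[30,0,0,0,0],[30,0,0,0,0],[30,0,0,0,0],[30,0,0,0.05,0],[30,0,0,0.08,0],[30,0,0,0.08,0],[30,-0.03,0.03,0.04,0],[45,-0.05,0.04,0,0.125],[45,-0.05,0.04,0,0.125],[45,-0.05,0.04,0,0.125],[45,-0.05,0.04,0,0.125],[45,-0.05,0.04,0,0.125],[45,-0.05,0.04,0,0.12],[45,-0.05,0.04,0,0],[45,0,0,-0.06,0],[45,0,0,-0.08,0],[45,0,0,-0.08,0],[45,0,0,0,0],[45,0,0,0,0],[45,0,0,0,0]])

```text
clock: 30.8
tool_pos: [0.4346, -0.0233, 0.1311]
tool_rot: [0.95, 0.312, 0.0, 0.0]
force: [0.7, -0.3, 0.3]
grip_width: 0.525
```

```bash
python3 - <<'E'
from h import *
st();snap('wrist','w17');snap('scene','s17')
cv2.imwrite('pics/s17b.png',cv2.resize(cv2.imread('pics/s17.png')[160:310,150:300],None,fx=4,fy=4,interpolation=cv2.INTER_CUBIC))
E
```

```text
t 30.8 pos [ 0.4346 -0.0233  0.1311] yaw [ 0.635 -0.     3.141] F [ 0.7 -0.3  0.3] g 0.525 q [-0.56  0.46  0.73  2.19 -0.51  0.66 -0.41]
```

View pics/w17.png

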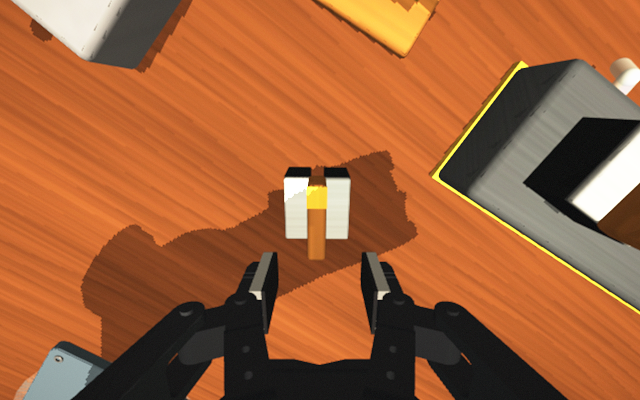

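View pics/s17b.png

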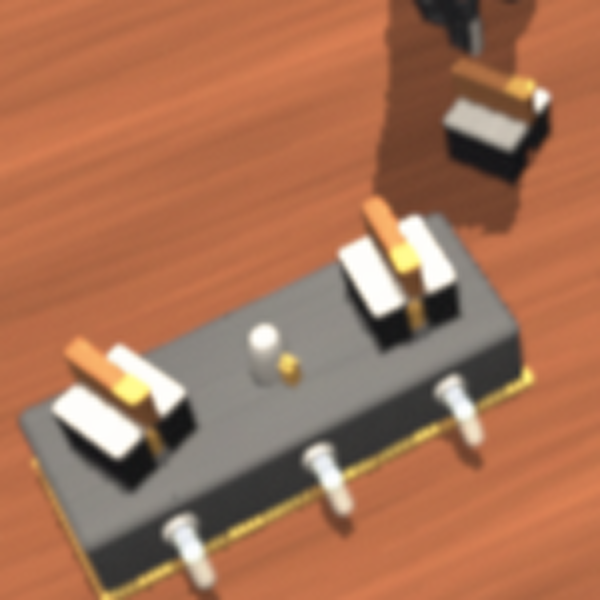

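>>> play_rows(rows=[[45,0,0.002,-0.06,0],[45,0,0,-0.07,0],[45,0,0,-0.05,0],[45,0,0,-0.027,0],[45,0,0,0,0],[45,0,0,0,0],[0,0,0,0,0],[0,0,0,0,0],[0,0,0,0,0],[0,0,0,0,0],[0,0,0,0,0],[0,0,0,0,0]])

```text
clock: 31.9
tool_pos: [0.4347, -0.0216, 0.048]
tool_rot: [0.95, 0.313, 0.001, -0.0]
force: [-0.6, 1.5, 10.5]
grip_width: 0.159
```

>>> play_rows(rows=[[0,0,0,0.05,0],[0,0,0,0.08,0],[0,0,0,0.09,0],[0,0,0,0.09,0],[0,0,0,0.09,0],[0,0.03,-0.045,0.02,0],[0,0.05,-0.075,0,-0.03],[0,0.05,-0.075,0,-0.03],[0,0.05,-0.075,0,-0.03],[0,0.05,-0.075,0,-0.018],[0,0.05,-0.075,0,0],[0,0.05,-0.075,0,0],[0,0.035,-0.044,0,0],[0,0,0,-0.05,0],[0,0,0,-0.04,0],[0,0,0,0,0],[0,0,0,0,0],[0,0,0,0,0],[0,0,0,0,0]])

```text
clock: 33.48
tool_pos: [0.5804, -0.2375, 0.1804]
tool_rot: [0.962, 0.272, 0.001, 0.0]
force: [-0.2, -0.7, -0.5]
grip_width: 0.158
```

```bash
python3 - <<'E'
from h import *
st();snap('wrist','w18')
cv2.imwrite('pics/w18a.png',cv2.resize(cv2.imread('pics/w18.png')[140:300,250:390],None,fx=3.7,fy=3.7,interpolation=cv2.INTER_CUBIC))
E
```

```text
t 33.48 pos [ 0.5804 -0.2375  0.1804] yaw [ 5.52e-01 -1.00e-03  3.14e+00] F [-0.2 -0.7 -0.5] g 0.158 q [-0.12  0.66  0.76  1.66 -0.52  1.03 -0.22]
```

View pics/w18a.png

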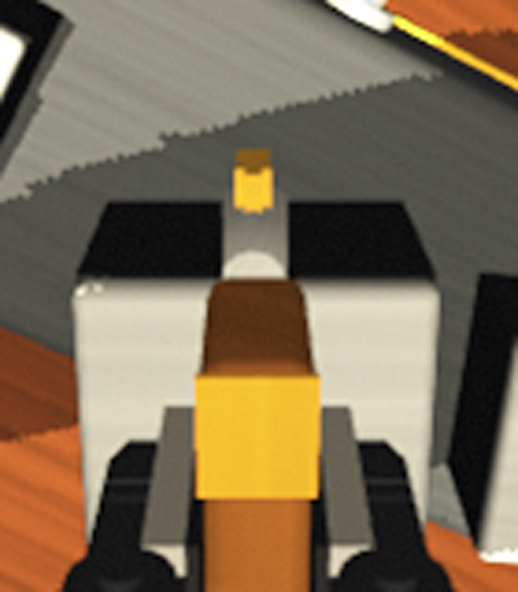

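>>> play_rows(rows=[[0,-0.001,0.001,0,0.04],[0,0,0,-0.04,0],[0,0,0,-0.04,0],[0,0,0,0,0],[0,0,0,0,0],[0,0,0,-0.016,0],[0,0,0,-0.016,0],[0,0,0,0,0],[0,0,0,0,0]])

```text
clock: 34.28
tool_pos: [0.5795, -0.2369, 0.1342]
tool_rot: [0.958, 0.287, -0.0, -0.0]
force: [-0.4, -0.6, -0.9]
grip_width: 0.155
```

>>> play_rows(rows=[[0,0,0,-0.015,0],[0,0,0,-0.015,0],[0,0,0,-0.012,0],[0,0,0,0,0],[0,0,0,0,0],[0,0,0,0,0]])

```text
clock: 34.78
tool_pos: [0.5794, -0.237, 0.1177]
tool_rot: [0.958, 0.287, 0.0, -0.0]
force: [-1.9, 1.7, 6.5]
grip_width: 0.153
```

>>> play_rows(rows=[[30,0,0,0,0],[30,0,0,0,0],[30,0,0,0,0],[30,0,0,0.05,0],[30,0,0,0.08,0],[30,0,0,0.09,0],[30,-0.03,0.03,0.09,0],[45,-0.07,0.06,0.04,0],[45,-0.08,0.06,0,0],[45,-0.06,0.06,0,0],[45,-0.04,0.06,0,0],[45,0,0,0,0],[45,0,0,0,0],[45,0,0,0,0]])

```text
clock: 35.95
tool_pos: [0.4682, -0.1292, 0.2578]
tool_rot: [0.958, 0.288, 0.0, 0.0]
force: [-0.1, -1.0, 0.0]
grip_width: 0.524
```

```bash
python3 - <<'E'
from h import *
st();snap('wrist','w19');snap('scene','s19');snap('top','t19')
s=cv2.imread('pics/s19.png')
cv2.imwrite('pics/s19b.png',cv2.resize(s[110:310,150:450],None,fx=2.6,fy=2.6,interpolation=cv2.INTER_CUBIC))
E
```

```text
t 35.95 pos [ 0.4682 -0.1292  0.2578] yaw [ 5.830e-01 -1.000e-03  3.141e+00] F [-0.1 -1.   0. ] g 0.524 q [-0.46  0.38  0.89  1.9  -0.34  1.02 -0.41]
```

View pics/w19.png

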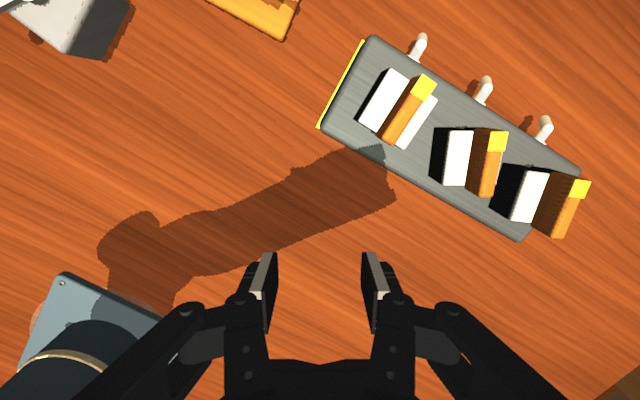

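View pics/s19b.png

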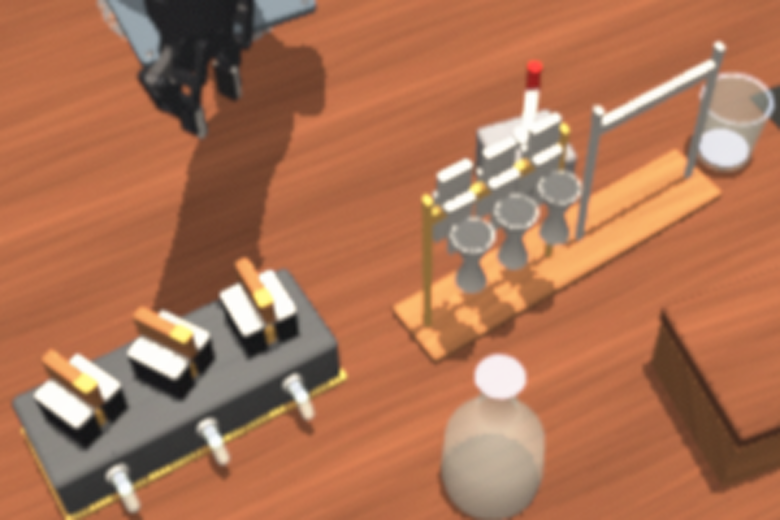

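>>> play_rows(rows=[[45,-0.0075,0.052,0,0.137],[45,-0.0075,0.052,0,0.137],[45,-0.0075,0.052,0,0.137],[45,-0.0075,0.052,0,0.137],[45,-0.0075,0.052,0,0.137],[45,-0.0075,0.052,0,0.137],[45,-0.0075,0.052,0,0.137],[45,-0.0075,0.052,0,0.137],[45,-0.0075,0.052,0,0.137],[45,-0.0075,0.052,0,0.137],[45,-0.0075,0.052,0,0.137],[45,-0.0075,0.052,0,0.137],[45,-0.0075,0.052,0,0.137],[45,-0.0075,0.052,0,0.137],[45,-0.0075,0.052,0,0.137],[45,-0.0075,0.052,0,0.137],[45,-0.0075,0.052,0,0.137],[45,-0.0075,0.052,0,0.137],[45,0,0,0,0],[45,0,0,0,0]])

```text
clock: 37.77
tool_pos: [0.4141, 0.2456, 0.2571]
tool_rot: [0.306, 0.952, -0.0, -0.0]
force: [0.2, -0.4, -1.1]
grip_width: 0.531
```

```bash
python3 - <<'E'
from h import *
st();snap('wrist','w20')
D=load('w2');print(onz(D,201,119,.103),onz(D,247,153,.071))
E
```

```text
t 37.77 pos [0.4141 0.2456 0.2571] yaw [ 2.519  0.    -3.141] F [ 0.2 -0.4 -1.1] g 0.531 q [-0.89  0.28  0.34  1.9  -0.11  0.99  0.44]
[0.41804001 0.25061498 0.103     ] [0.4755568  0.20553209 0.071     ]
```

View pics/w20.png

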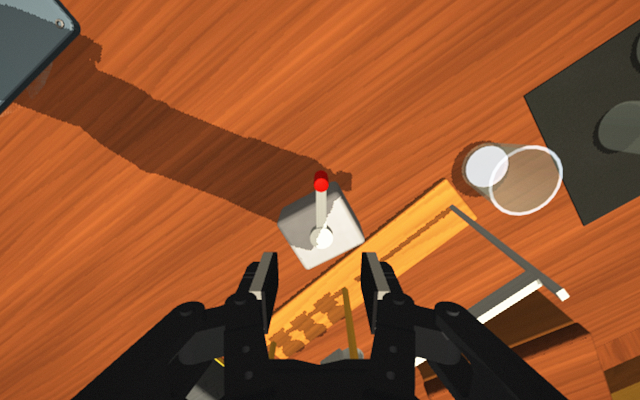

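```bash
python3 - <<'E'
from h import *
D=load('w20');p=onz(D,321,185,.103);h=onz(D,321,238,.073);print(p,h,np.linalg.norm((p-h)[:2]),np.arctan2(*(p-h)[[1,0]]))
t=cv2.imread('pics/w20.png');cv2.imwrite('pics/w20a.png',cv2.resize(t[160:280,270:370],None,fx=5,fy=5,interpolation=cv2.INTER_CUBIC))
E
```

```text
[0.41307518 0.2486321  0.103     ] [0.47431201 0.20500085 0.073     ] 0.0751906648241296 2.522526397302636
```

View pics/w20a.png

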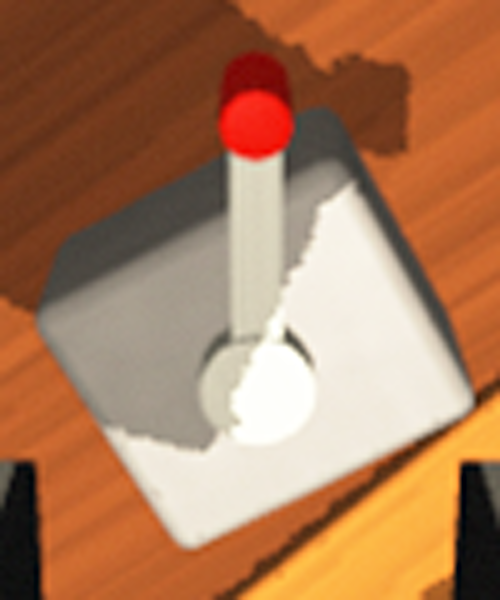

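```bash
python3 - <<'E'
import numpy as np
h=np.array([.4743,.205]);a=2.522+np.arange(0,12)*.1
P=h+.075*np.c_[np.cos(a),np.sin(a)]
print(np.round(np.diff(P,axis=0)/.4,4).tolist())
E
```

```text
[[-0.0101, -0.0158], [-0.0085, -0.0167], [-0.0068, -0.0175], [-0.005, -0.0181], [-0.0032, -0.0185], [-0.0013, -0.0187], [0.0006, -0.0187], [0.0024, -0.0186], [0.0043, -0.0182], [0.0061, -0.0177], [0.0078, -0.017]]
```

>>> play_rows(rows=[[34,-0.003,0.0075,-0.06,0],[34,0,0,-0.08,0],[34,0,0,-0.08,0],[34,0,0,-0.08,0],[34,0,0,0,0],[34,0,0,0,0],[34,0,0,0,0]])

```text
clock: 38.4
tool_pos: [0.4135, 0.2478, 0.1389]
tool_rot: [0.307, 0.952, 0.0, 0.0]
force: [0.2, 1.0, 0.5]
grip_width: 0.4
```

```bash
python3 - <<'E'
from h import *
st();snap('wrist','w21')
E
```

```text
t 38.4 pos [0.4135 0.2478 0.1389] yaw [2.517e+00 1.000e-03 3.141e+00] F [0.2 1.  0.5] g 0.4 q [-0.84  0.43  0.29  2.06 -0.19  0.68  0.51]
```

View pics/w21.png

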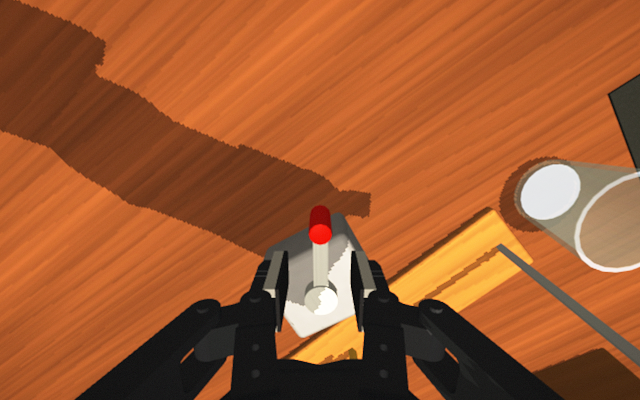

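>>> play_rows(rows=[[34,0,0.001,-0.07,0],[34,0,0,-0.072,0],[26,0,0,0,0],[26,0,0,0,0],[26,0,0,0,0]])

```text
clock: 38.87
tool_pos: [0.4133, 0.2491, 0.0825]
tool_rot: [0.306, 0.952, 0.001, 0.001]
force: [-0.4, -0.1, -0.6]
grip_width: 0.303
```

>>> play_rows(rows=[[26,-0.0101,-0.0158,0,0.127],[26,-0.0085,-0.0167,0,0.127],[26,-0.0068,-0.0175,0,0.127],[26,-0.005,-0.0181,0,0.127],[26,-0.0032,-0.0185,0,0.127],[26,-0.0013,-0.0187,0,0.127],[26,0.0006,-0.0187,0,0.127],[26,0.0024,-0.0186,0,0.127],[26,0.0043,-0.0182,0,0.127],[26,0,0,0,0],[26,0,0,0,0]])

```text
clock: 39.78
tool_pos: [0.4023, 0.185, 0.0823]
tool_rot: [-0.135, 0.991, 0.001, 0.001]
force: [-2.4, 3.4, 2.7]
grip_width: 0.303
```

```bash
python3 - <<'E'
from h import *
st();snap('wrist','w22')
E
```

```text
t 39.78 pos [0.4023 0.185  0.0823] yaw [-2.870e+00  3.000e-03  3.141e+00] F [-2.4  3.4  2.7] g 0.303 q [-0.51  0.46 -0.04  2.21  0.04  0.47  1.27]
```

View pics/w22.png

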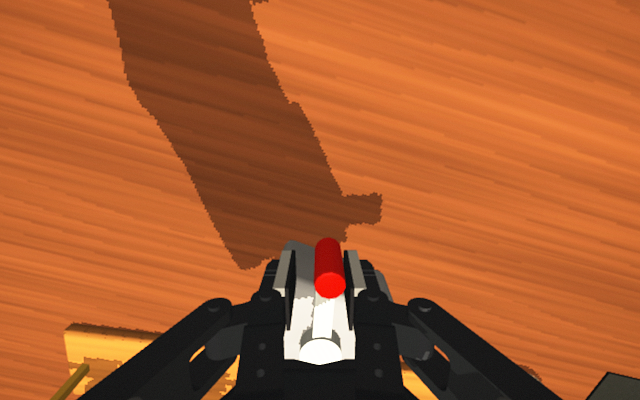

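>>> play_rows(rows=[[26,0.0061,-0.0177,0,0.127],[26,0.0078,-0.017,0,0.127],[26,0,0,0,0],[26,0,0,0,0]])

```text
clock: 40.17
tool_pos: [0.4075, 0.1726, 0.0816]
tool_rot: [-0.235, 0.972, 0.001, 0.001]
force: [-3.6, 6.6, 4.3]
grip_width: 0.308
```

>>> play_rows(rows=[[26,0.003,-0.007,0,0],[26,0,0,0,0],[26,0,0,0,0]])

```text
clock: 40.42
tool_pos: [0.4078, 0.1719, 0.0816]
tool_rot: [-0.236, 0.972, 0.002, 0.001]
force: [-8.0, 15.5, 5.1]
grip_width: 0.303
```

```bash
python3 - <<'E'
from h import *
s=st();snap('wrist','w23')
f=cv2.imread('pics/w23.png');hsv=cv2.cvtColor(f,cv2.COLOR_BGR2HSV)
m=cv2.inRange(hsv,(0,200,225),(4,255,255))|cv2.inRange(hsv,(176,200,225),(180,255,255))
n,l,stt,c=cv2.connectedComponentsWithStats(m);i=1+np.argmax(stt[1:,4]);print(stt[i],c[i])
D=load('w23');p=onz(D,*c[i],.103);print(p,np.arctan2(p[1]-.205,p[0]-.4743)%(2*np.pi)-2.522,np.hypot(p[0]-.4743,p[1]-.205))
E
```

```text
t 40.42 pos [0.4078 0.1719 0.0816] yaw [-2.666e+00  3.000e-03  3.139e+00] F [-8.  15.5  5.1] g 0.303 q [-0.43  0.46 -0.1   2.21  0.09  0.47  1.44]
[316 273  30  26 609] [330.7044335  285.38752053]
[0.40453244 0.17644274 0.103     ] 1.0081075925260805 0.07538587267155024
```

View pics/w23.png

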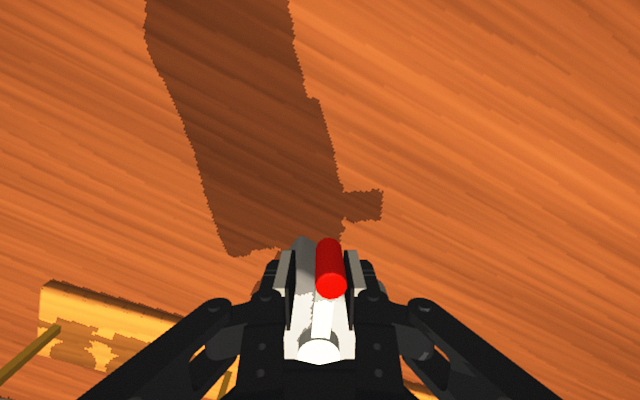

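>>> play_rows(rows=[[26,-0.003,0.007,0,0],[26,-0.0078,0.017,0,-0.127],[26,-0.0061,0.0177,0,-0.127],[26,-0.0043,0.0182,0,-0.127],[26,-0.0024,0.0186,0,-0.127],[26,-0.0006,0.0187,0,-0.127],[26,0.0013,0.0187,0,-0.127],[26,0.0032,0.0185,0,-0.127],[26,0.005,0.0181,0,-0.127],[26,0.0068,0.0175,0,-0.127],[26,0.0085,0.0167,0,-0.127],[26,0.0101,0.0158,0,-0.127],[34,0,0,0,0],[34,0,0,0,0],[34,0,0,0,0]])

```text
clock: 41.72
tool_pos: [0.4121, 0.2485, 0.0809]
tool_rot: [0.305, 0.952, -0.0, 0.0]
force: [0.4, -0.3, -0.3]
grip_width: 0.4
```

>>> play_rows(rows=[[34,0,0,0.05,0],[34,0,0,0.08,0],[34,0,0,0.09,0],[34,0,0,0.1,0],[34,0,0,0.1,0],[34,-0.02,0.04,0.05,0],[34,0,0,0,0],[34,0,0,0,0],[34,0,0,0,0],[34,0,0,0,0],[34,0,0,0,0]])

```text
clock: 42.63
tool_pos: [0.4041, 0.2637, 0.2677]
tool_rot: [0.306, 0.952, -0.001, -0.0]
force: [0.0, -0.0, -0.4]
grip_width: 0.399
```

```bash
python3 - <<'E'
from h import *
s=st();snap('wrist','w24');snap('scene','s24');snap('top','t24')
f=cv2.imread('pics/w24.png');hsv=cv2.cvtColor(f,cv2.COLOR_BGR2HSV)
m=cv2.inRange(hsv,(0,200,225),(4,255,255))|cv2.inRange(hsv,(176,200,225),(180,255,255))
n,l,stt,c=cv2.connectedComponentsWithStats(m);i=1+np.argmax(stt[1:,4]);print(stt[i],c[i])
D=load('w24');p=onz(D,*c[i],.103);print(p,np.arctan2(p[1]-.205,p[0]-.4743)%(2*np.pi)-2.522)
cv2.imwrite('pics/s24b.png',cv2.resize(cv2.imread('pics/s24.png')[110:310,150:450],None,fx=2.6,fy=2.6,interpolation=cv2.INTER_CUBIC))
cv2.imwrite('pics/t24b.png',cv2.resize(cv2.imread('pics/t24.png')[180:300,150:500],None,fx=2.2,fy=2.2,interpolation=cv2.INTER_CUBIC))
E
```

```text
t 42.63 pos [0.4041 0.2637 0.2677] yaw [ 2.519 -0.    -3.139] F [ 0.  -0.  -0.4] g 0.399 q [-0.94  0.27  0.35  1.88 -0.11  1.02  0.4 ]
[307 193  13  12 123] [312.97560976 198.36585366]
[0.41248313 0.24893379 0.103     ] 0.0017157347363800923
```

View pics/s24b.png

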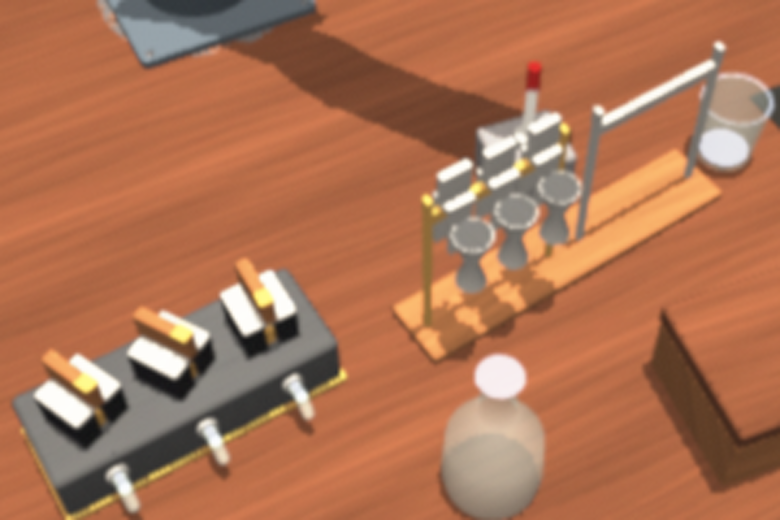

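View pics/t24b.png

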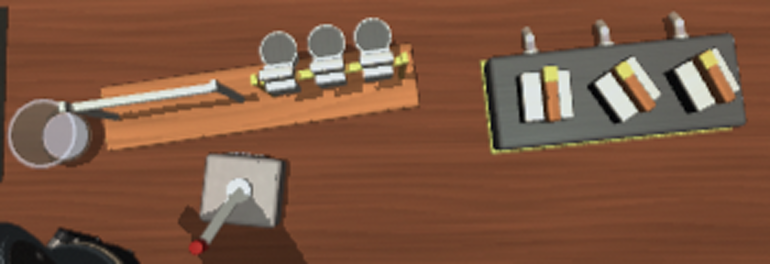

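```bash
python3 - <<'E'
from h import *
T=load('t24');S=load('s24')
for a,b in [((550,73),(262,296)),((627,71),(182,333)),((710,62),(87,383))]:
    print(np.round(tri([(T,150+a[0]/2.2,180+a[1]/2.2),(S,150+b[0]/2.6,110+b[1]/2.6)]),4))
print(ctrl.finish_job()); 
E
```

```text
[ 0.5934 -0.1472  0.1458]
[ 0.5949 -0.2281  0.1439]
[ 0.603  -0.3192  0.1402]
the job is handed in; nothing more can be done
None
```

The job is handed in, at about 43 s on the clock. All three handles are on stems, all three jiggers hang on the brass rail, and the tally lever was swung to its stop and is back at rest.

- **Jiggers:** each was lifted clear of the rack and set down about 50 mm apart between the stops. They hang upright in the last scene and top pictures.
- **Handles:** one had been knocked about 3 cm aside early on, so I measured it again before gripping it. Each went down past the height where it would sit on the key. At release the tool stood about 118 mm high, which is fully home.
- **Handle height check:** the grip bar tops measured 146, 144 and 140 mm high from two views. Home is 146 mm. The 140 mm reading is a hand-picked point on a coarse picture and disagrees with that handle's tool height. I trust the tool height.
- **Tally lever:** it measured 1.01 rad at the stop, with about 17 N of push. After I brought it back and cleared it, it measured 0.00 rad.
- **Bystanders:** the decanter and tumbler look unmoved in the pictures, but I did not measure their positions. The gripper was clear of everything when I handed in.

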